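# Load a scent sampler rack taken from the middle of a stack

## Robot

A 7-joint arm with a two-finger parallel gripper is mounted at the origin on the work surface. World frame = base frame: x ahead of the robot, y to its left, z up, the work surface at z = 0. Lengths are in m, angles in rad, forces in N, time in s.
With the tool pointing down it reaches from about 0.4 to 0.85 m from the base axis. Payload 4.5 kg.
Tool frame: the origin (TCP) lies at the very end of the fingers, on their centre line; the grasp point (between the pads) lies r.grasp_offset behind it (r.grasp_offset is the distance from the TCP to the grasp point, in m); y points along the fingers, x is the direction in which the jaws open and shut, and the axes are right-handed (so a half turn about y gives the same grasp; the last joint's range is limited). The gripper opens to 85 mm and grips with 20 to 120 N. Pads are 22 mm wide; open, the fingers measure 114 mm over their backs; the gripper's body (76 mm by 85 mm) begins 54 mm behind the grasp point. The pads swing forward as they close: fully open they stand 13 mm farther back than shut.
Start: joints at [1.256, 0.689, -0.195, 1.565, 0.157, 0.902, -0.215], TCP at [0.214, -0.587, 0.231] pointing down, gripper open.
Joint ranges: [-3.01, 3.01], [-0.46, 2.08], [-1.47, 1.51], [0.13, 2.56], [-1, 4.14], [0.04, 2.09], [-2.66, 2.66]. Speed limits (rad/s): [2.57, 2.57, 3.14, 3.14, 3.14, 3.14, 3.14].

## Interface

Orientations are given as a unit quaternion [x, y, z, w].
In Python, from station import r, camera, calibration, boxes_of, outline_of, landmark_of gives the robot as it stands. The module is installed in compiled form; this text tells all that it offers.
- The arm moves only by the tool servo_tool, never from a script. Its argument "rows" is one flat list of numbers, 6 for each row, row after row: the shift along the tool's x, y, z in m, then the turn, a rotation vector about the tool's x, y, z in rad. In form: [tx, ty, tz, rx, ry, rz, tx, ty, tz, rx, ry, rz, ...]. A call has 1 to 5 rows; each row is the pose to reach, as a shift and turn from the pose commanded when the call began, along the tool's axes at that moment; what a row does not reach only later rows make up. A row lasts 1/12 s, in which the tool goes at most 41.7 mm and 7.16 degrees, less where a joint would pass 70% of its speed; a pose out of reach is approached as far as the arm can. A call with a gripper value outside its range is refused whole. "hand" is the finger opening in m, from 0 to 0.0854, set as the call begins (left out, the last holds). The fingers move at their own pace and stop on an object; the grip force is fixed at half the most. Time passes only in rows, so rows that repeat a pose let the fingers close. It gives the time, the measured TCP pose, the force and the opening at its end, in the units of the state.
- r.read_state(): the state, without advancing time (a new reading comes with each control period).
- camera(name): name is "scene" or "top"; returns the picture (480x640x3 uint8, red, green, blue); there is no depth.
- calibration(name): a dict with "K" (3x3 intrinsics, pixels), "R" (3x3) and "t" (3): a world point X has camera coordinates R X + t. Camera axes: x right, y down, z forward; pixel columns grow to the right and rows downward; lengths in m; the calibration is good to about 2 mm. A picture is of the moment at which its call begins. calibration takes no time and is no camera call.
- r.close_job(): hands the job in, once; it reports no verdict.
Trained networks look in the newest picture that a camera, given by its name, has taken for a name from the list of things; names that differ only in an ending like _2 or _b are one class to them, and where a whole thing is asked for, a point or a joint stands for the part that bears it (a point fixed in the world has none). Each returns a list of dicts, best first, with "confidence" (0 to 1); they miss things now and then, are a little off and sometimes report something else, mostly with a low value. They report only what shows in the picture. A call takes as long as a camera call.
- boxes_of(target, camera): "point" ([column, row] in pixels, amid what is visible of it).
- outline_of(target, camera): "mask" (480x640 bool, what is visible of it) and "point" ([column, row] in pixels, amid what is visible of it).
- landmark_of(target, camera): "point" ([column, row] in pixels: a listed point, or the origin of a listed thing).
The state is a dict: "clock": time; "joints": joint angles; "joint_velocities": joint speeds; "tau": joint torques, N m; "ee_pos": TCP position; "tool_rot": TCP orientation; "wrist_force": force on the tool from outside, world axes, zero at the start; "wrist_torque": the same for the moment, N m; "opening": finger opening in m.
Only numpy, scipy, OpenCV 4.12 (cv2) and the standard library are available. Lean on these libraries where they do the work, as an engineer would, in place of code of your own. Each camera call takes 0.05 s, during which the arm holds its last target.

## Task

Lift the top wooden case off the stack, take out the pocketed rack that lies under it and stand it on the middle of the cork mat, lined up along it, then put the case back squarely on the bottom case, which stays where it is. After that fill the rack's pockets one after another, counted from the thick end with the brass strip: jar first, then square bottle, dropper bottle, capped bottle and pump bottle, each upright in its own pocket; if one of them is not on the table leave its pocket empty and go on with the next. Do not disturb the other things on the table, and put back right anything of the job that gets knocked.

Things in the scene. Friction and masses are not known exactly. Their poses are not given: they have to be found in the camera images.
- mat: Cork mat fixed flat on the table, 320 x 120 mm, 3 mm thick. Origin: centre of its underside; x along its length, y across.
- bottom_case: Closed light-wood sample case, 282 x 68 x 40 mm high, at the bottom of a stack of three equally long and wide wooden blocks; not fixed. Origin: centre of its underside, z up. x along its length.
- rack: Light-wood rack, 282 x 68 x 36 mm high, 0.3 kg, between the two cases. Along its top five square pockets 48 x 48 mm, 24 mm deep (floor 12 mm above the underside), 52 mm apart, counted from the thick end (22 mm solid block with a flush brass strip on top; other end wall 4 mm, long walls 10 mm). Origin: centre of its underside; x along its length, thick end at -x, z up.
- top_case: Closed light-wood sample case like bottom_case, 282 x 68 x 40 mm high, 0.32 kg, at the start on top of the rack. Origin: centre of its underside, z up. x along its length.
- pocket1 (a point): Centre of the floor of the rack's first pocket, -95 mm along the rack's x from its origin; axes as the rack's.
- pocket2 (a point): Centre of the floor of the rack's second pocket, -43 mm along the rack's x from its origin; axes as the rack's.
- pocket3 (a point): Centre of the floor of the rack's third pocket, 9 mm along the rack's x from its origin; axes as the rack's.
- pocket4 (a point): Centre of the floor of the rack's fourth pocket, 61 mm along the rack's x from its origin; axes as the rack's.
- pocket5 (a point): Centre of the floor of the rack's fifth pocket, 113 mm along the rack's x from its origin; axes as the rack's.
- jar: Squat round amber jar, 42 mm across, 54 mm high, with a heavy thick glass base; its top 20 mm is a black lid as wide as the jar. Grip it round the lid. Origin: centre of its underside, z up. For the first pocket. Glass, 0.1 to 0.2 kg. It may be absent.
- square_bottle: Low amber bottle of square section with a heavy base, 40 x 40 mm up to 56 mm, then a black cap 26 mm across to 76 mm. Faces square to its x and y. Origin: centre of its underside, z up. For the second pocket. Glass, 0.1 to 0.2 kg. It may be absent.
- dropper_bottle: Round amber bottle 40 mm across up to 73 mm, then shoulder, black collar 22 mm across (83 to 95 mm) and a rubber dropper bulb up to 106 mm. Origin: centre of its underside, z up. For the third pocket. Glass, 0.1 to 0.2 kg. It may be absent.
- capped_bottle: Round amber bottle 40 mm across up to 97 mm, then shoulder and black screw cap 24 mm across (106 to 120 mm). Origin: centre of its underside, z up. For the fourth pocket. Glass, 0.1 to 0.2 kg. It may be absent.
- pump_bottle: Round amber bottle 40 mm across up to 107 mm, then shoulder, collar 22 mm across and a black pump head, top at 135 mm, whose 14 mm wide spout reaches 33 mm from the axis along the bottle's +x at 126 to 135 mm high. Origin: centre of its underside, z up. For the fifth pocket. Glass, 0.1 to 0.2 kg. It may be absent.
- measuring_glass: Bystander: slim measuring glass, 121 mm high on a 52 mm foot. Origin: centre of its underside, z up. 
- spare_cap: Bystander: loose black screw cap, 28 mm across, 20 mm high, lying among the bottles. Origin: centre of its underside, z up. 
- notebook: Bystander: grey notebook, 150 x 105 x 12 mm. Origin: centre of its underside, z up. 
- beaker: Bystander: glass beaker, 64 mm across, 80 mm high. Origin: centre of its underside, z up. 
- strip_stand: Bystander: dark wooden block 50 x 90 x 25 mm with paper test strips standing in it to 95 mm. Origin: centre of its underside, z up. 
- ceramic_dish: Bystander: white ceramic dish, 90 mm across, 22 mm high. Origin: centre of its underside, z up. 

How it is judged:
On the way, in this order (a step that is already met when the one before it is completed fails the run):
1. the rack is out of the stack and stands released along the cork mat, the top case being off the stack (x of rack in the frame of mat between -0.03 and 0.03 m and y of rack in the frame of mat between -0.022 and 0.022 m and z of rack in the frame of mat between 0 and 0.009 m and angle between the x axis of rack and the x axis of mat, either way round below 0.14 rad and angle between rack's own z axis and vertical below 0.06 rad and contact force between the fingers and rack below 0.3 N and not (horizontal distance between top_case and bottom_case below 0.08 m)), for 0.2 s.
2. the top case is back, squarely on the bottom case, and released (horizontal distance between top_case and bottom_case below 0.016 m and z of top_case in the frame of bottom_case between 0.035 and 0.045 m and angle between the x axis of top_case and the x axis of bottom_case, either way round below 0.1 rad and angle between top_case's own z axis and vertical below 0.06 rad and contact force between the fingers and top_case below 0.3 N), for 0.2 s.
3. the jar stands in the first pocket, released (horizontal distance between jar and pocket1 below 0.013 m and z of jar in the frame of rack between 0.007 and 0.018 m and angle between jar's own z axis and vertical below 0.15 rad and contact force between the fingers and jar below 0.3 N), for 0.2 s.
4. the square bottle stands in the second pocket, released (horizontal distance between square_bottle and pocket2 below 0.013 m and z of square_bottle in the frame of rack between 0.007 and 0.018 m and angle between square_bottle's own z axis and vertical below 0.15 rad and contact force between the fingers and square_bottle below 0.3 N), for 0.2 s.
5. the dropper bottle stands in the third pocket, released (horizontal distance between dropper_bottle and pocket3 below 0.013 m and z of dropper_bottle in the frame of rack between 0.007 and 0.018 m and angle between dropper_bottle's own z axis and vertical below 0.15 rad and contact force between the fingers and dropper_bottle below 0.3 N), for 0.2 s.
6. the capped bottle stands in the fourth pocket, released (horizontal distance between capped_bottle and pocket4 below 0.013 m and z of capped_bottle in the frame of rack between 0.007 and 0.018 m and angle between capped_bottle's own z axis and vertical below 0.15 rad and contact force between the fingers and capped_bottle below 0.3 N), for 0.2 s.
7. the pump bottle stands in the fifth pocket, released (horizontal distance between pump_bottle and pocket5 below 0.013 m and z of pump_bottle in the frame of rack between 0.007 and 0.018 m and angle between pump_bottle's own z axis and vertical below 0.15 rad and contact force between the fingers and pump_bottle below 0.3 N), for 0.2 s.
At the end, for the whole second after the job is handed in: Rack flat on the mat, within 30 mm of its centre along and 22 mm across it, 0.14 rad; top case on bottom case within 16 mm, 0.10 rad; bottom case within 50 mm of its start; every product present upright (0.15 rad) on the floor of its own pocket; all released, at rest (all of step 2 and all of step 3 and all of step 4 and all of step 5 and all of step 6 and all of step 7 and x of rack in the frame of mat between -0.03 and 0.03 m and y of rack in the frame of mat between -0.022 and 0.022 m and z of rack in the frame of mat between 0 and 0.009 m and angle between the x axis of rack and the x axis of mat, either way round below 0.14 rad and angle between rack's own z axis and vertical below 0.06 rad and contact force between the fingers and rack below 0.3 N and distance of bottom_case from where it was at the start of the episode below 0.05 m and linear speed of each of rack, top_case, jar, square_bottle, dropper_bottle, capped_bottle, pump_bottle below 0.03 m/s); the robot touches nothing.
It fails at once if one of the six bystanders is shifted by more than 30 mm or tipped over (distance of any of measuring_glass, spare_cap, notebook, beaker, strip_stand, ceramic_dish from where it was at the start of the episode above 0.03 m or angle between any of measuring_glass, spare_cap, notebook, beaker, strip_stand, ceramic_dish's own z axis and vertical above 0.5 rad).
Of jar, square_bottle, dropper_bottle, capped_bottle, pump_bottle only 3 to 5 are there at a start; the rules pass over those that are not, and their reading is None.
At some moment in a run one of jar, square_bottle may be knocked a few centimetres aside while the robot is not near it.
It also fails if it takes over 210 s, if anything falls off the work surface, if the arm or the gripper's body presses on something with over 40 N, if the wrist force passes 120 N, or if a joint passes its speed limit or range.

## Working session

There is one attempt and no reset: what is moved stays moved. The work goes in short steps, Python scripts to look and compute and a tool call to move; the robot and the scene stay as the last step left them, time stands still between calls to the robot, and variables do not carry over. Pictures are saved under pics/ and viewed, and the job is handed in when it is done.

Besides the shell and the picture viewer there is one more tool, called after "Call:" as name(argument=value, ...), one argument or row to a line, values as JSON. servo_tool: Moves the arm, as the interface text tells. Its arguments: {"type":"object","properties":{"rows":{"type":"array"},"hand":{"type":"number"}},"required":["rows"]}

```bash
ls; mkdir -p pics; python3 - <<'E'
from station import r,camera,calibration
import cv2
s=r.read_state(); print(s, r.grasp_offset)
for n in("scene","top"):
    im=camera(n); cv2.imwrite(f"pics/{n}0.png",im[:,:,::-1]); c=calibration(n); print(n,c)
E
```

```text
pics
{'clock': 0.0, 'joints': array([ 1.25581843,  0.69000827, -0.19450799,  1.56637205,  0.15730509,
        0.90247665, -0.21509783]), 'joint_velocities': array([ 0.00099683,  0.00057506,  0.00150955, -0.00078886,  0.00222645,
       -0.00064248,  0.00092602]), 'tau': array([ 1.34801990e-03, -5.39616323e+01, -1.26695160e+00, -1.58544695e+01,
        8.89063755e-03,  9.61020909e-03,  8.50260875e-06]), 'ee_pos': array([ 0.21331674, -0.58676892,  0.23046127]), 'tool_rot': array([-0.57884893,  0.4062063 , -0.40506842,  0.57952561]), 'wrist_force': array([ 0.8629946 ,  0.16132519, -0.2399555 ]), 'wrist_torque': array([ 0.01801227, -0.05480405,  0.00928157]), 'opening': 0.08540503174015215} 0.0187
scene {'K': array([[504.44484832,   0.        , 328.06863156],
       [  0.        , 504.44484832, 248.04134736],
       [  0.        ,   0.        ,   1.        ]]), 'R': array([[-0.0149428 ,  0.9998703 ,  0.00600728],
       [ 0.75986417,  0.01526062, -0.64990272],
       [-0.64991011, -0.00514665, -0.75999366]]), 't': array([ 0.00524604, -0.39977244,  1.59262291])}
top {'K': array([[497.01204943,   0.        , 309.61522528],
       [  0.        , 497.01204943, 234.77528818],
       [  0.        ,   0.        ,   1.        ]]), 'R': array([[-0.00395291, -0.99972292, -0.02320461],
       [-0.98237351,  0.00821892, -0.18674779],
       [ 0.18688677,  0.0220574 , -0.9821338 ]]), 't': array([0.02377425, 0.58077014, 1.21936385])}
```

View pics/scene0.png

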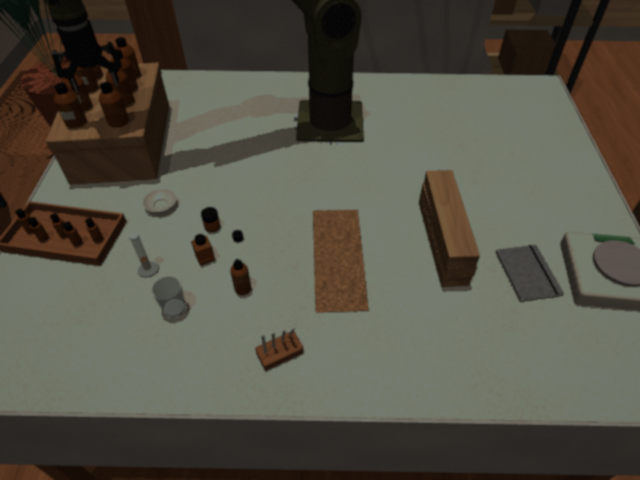

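View pics/top0.png

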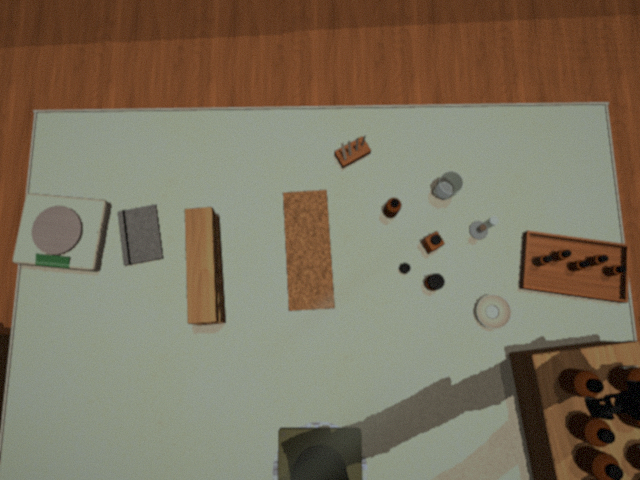

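```bash
cat > h.py <<'E'
import numpy as np, cv2
from station import r,camera,calibration,boxes_of,outline_of,landmark_of
from scipy.spatial.transform import Rotation as Rn
C={n:calibration(n) for n in("scene","top")}
def proj(n,X):
    c=C[n]; p=c["K"]@(c["R"]@np.asarray(X,float)+c["t"]); return p[:2]/p[2]
def ray(n,p):
    c=C[n]; d=c["R"].T@np.linalg.inv(c["K"])@np.array([p[0],p[1],1.]); o=-c["R"].T@c["t"]; return o,d/np.linalg.norm(d)
def atz(n,p,z):
    o,d=ray(n,p); return o+d*(z-o[2])/d[2]
def tri(p,q):
    o1,d1=ray("scene",p);o2,d2=ray("top",q)
    A=np.stack([d1,-d2],1); s=np.linalg.lstsq(A,o2-o1,rcond=None)[0]
    a=o1+s[0]*d1;b=o2+s[1]*d2; return (a+b)/2,np.linalg.norm(a-b)
def crop(n,box,name,k=4):
    im=camera(n)[:,:,::-1]; x0,y0,x1,y1=box
    cv2.imwrite("pics/"+name,cv2.resize(im[y0:y1,x0:x1],None,fx=k,fy=k,interpolation=cv2.INTER_CUBIC))
E
python3 - <<'E'
from h import *
crop("scene",(120,170,280,320),"s1.png",5); crop("scene",(300,160,500,310),"s2.png")
crop("top",(370,180,530,330),"t1.png",5); crop("top",(170,170,350,320),"t2.png")
crop("scene",(0,0,180,190),"s3.png",3)
for n in("scene","top"):
  for t in "mat bottom_case rack top_case jar square_bottle dropper_bottle capped_bottle pump_bottle spare_cap beaker measuring_glass ceramic_dish strip_stand notebook".split():
    l=landmark_of(t,n)
    print(n,t,[(np.round(d["point"],1).tolist(),round(d["confidence"],2)) for d in l[:3]])
E
```

```text
scene mat [([338.6, 254.4], 0.68)]
scene bottom_case [([441.8, 241.8], 0.71), ([277.3, 353.5], 0.45), ([439.8, 219.4], 0.35)]
scene rack [([447.1, 227.4], 0.62)]
scene top_case [([446.3, 221.0], 0.68)]
scene jar [([214.2, 225.6], 0.59)]
scene square_bottle [([203.8, 258.0], 0.85)]
scene dropper_bottle [([241.2, 289.9], 0.65)]
scene capped_bottle [([446.9, 220.1], 0.56), ([207.0, 259.4], 0.27)]
scene pump_bottle []
scene spare_cap [([237.9, 238.4], 0.47)]
scene beaker [([171.9, 308.8], 0.72)]
scene measuring_glass [([147.2, 267.1], 0.8)]
scene ceramic_dish [([156.7, 204.2], 0.63), ([440.7, 241.3], 0.33), ([339.6, 255.4], 0.32)]
scene strip_stand [([279.2, 355.2], 0.82), ([441.4, 218.4], 0.71)]
scene notebook [([526.8, 273.0], 0.82), ([455.5, 247.6], 0.51)]
top mat [([309.1, 247.7], 0.64)]
top bottom_case [([208.6, 270.9], 0.82)]
top rack [([206.6, 270.5], 0.77), ([202.5, 262.2], 0.61), ([492.7, 311.8], 0.24)]
top top_case [([203.1, 264.3], 0.86)]
top jar [([433.2, 280.6], 0.61)]
top square_bottle [([432.6, 242.3], 0.58)]
top dropper_bottle [([389.5, 212.3], 0.6)]
top capped_bottle [([207.5, 302.8], 0.43)]
top pump_bottle []
top spare_cap [([402.6, 266.6], 0.53)]
top beaker [([433.0, 245.9], 0.69), ([442.2, 191.5], 0.66)]
top measuring_glass [([475.5, 230.7], 0.65), ([431.4, 281.4], 0.3)]
top ceramic_dish [([489.4, 311.0], 0.76), ([206.4, 300.8], 0.15)]
top strip_stand [([351.8, 155.1], 0.86)]
top notebook [([140.1, 234.6], 0.79), ([352.5, 154.7], 0.67)]
```

View pics/s1.png

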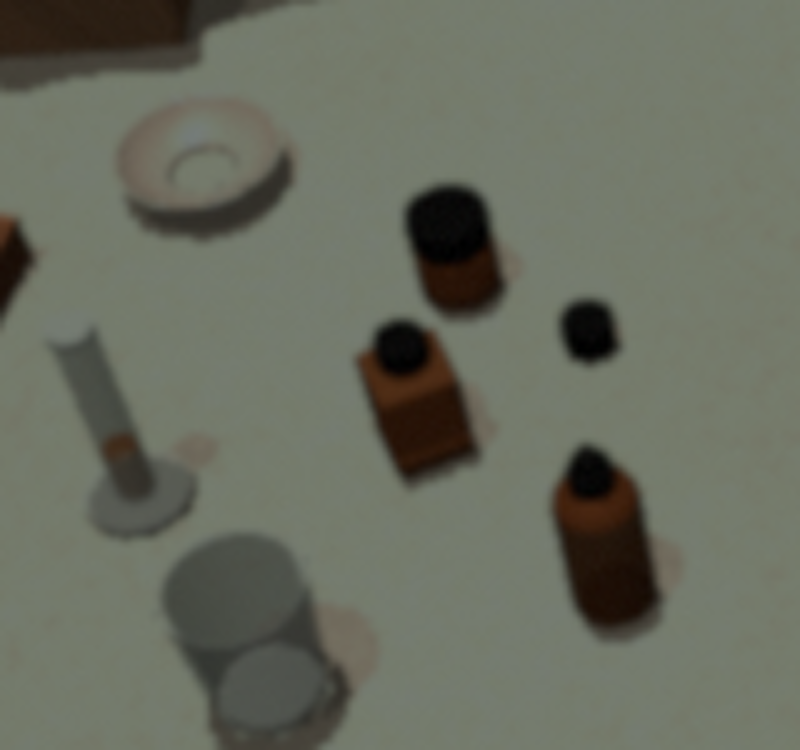

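View pics/s2.png

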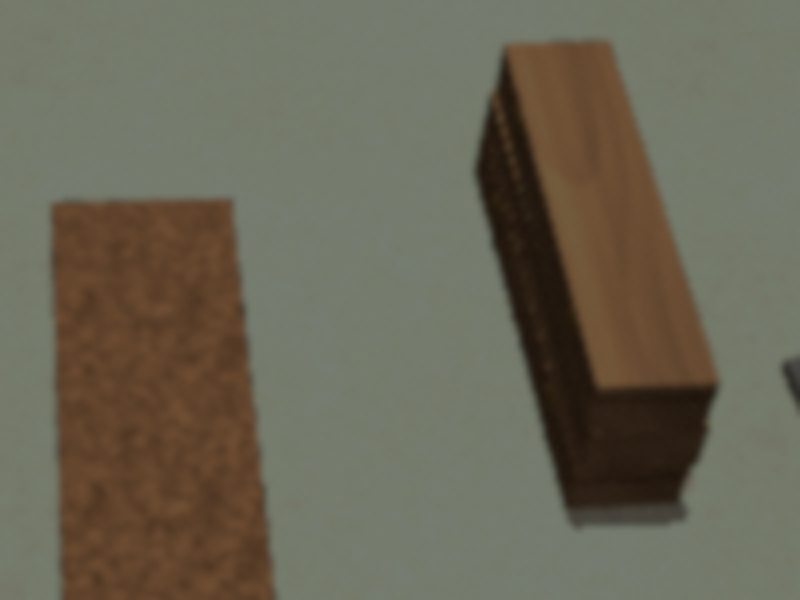

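View pics/t1.png

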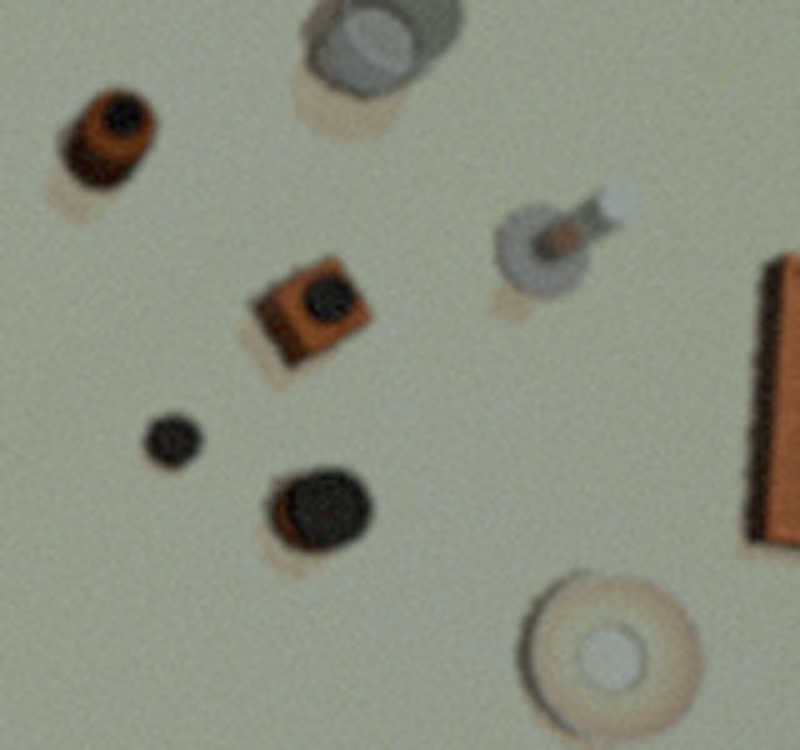

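View pics/t2.png

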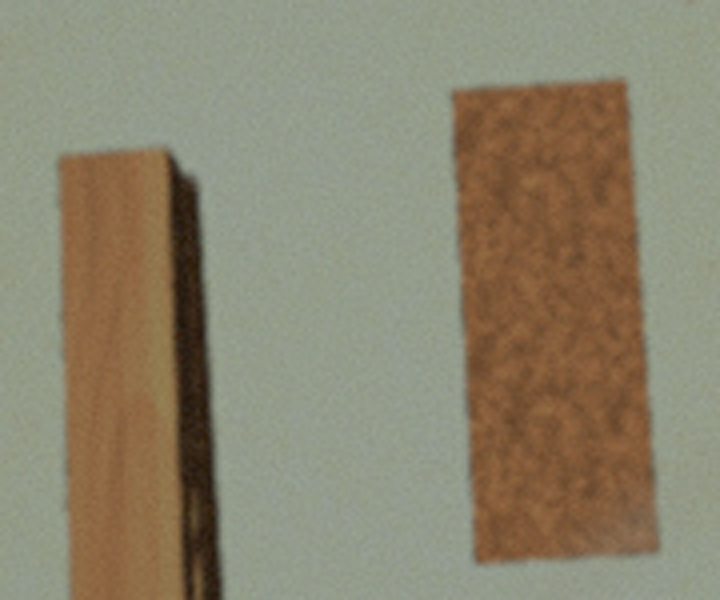

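View pics/s3.png

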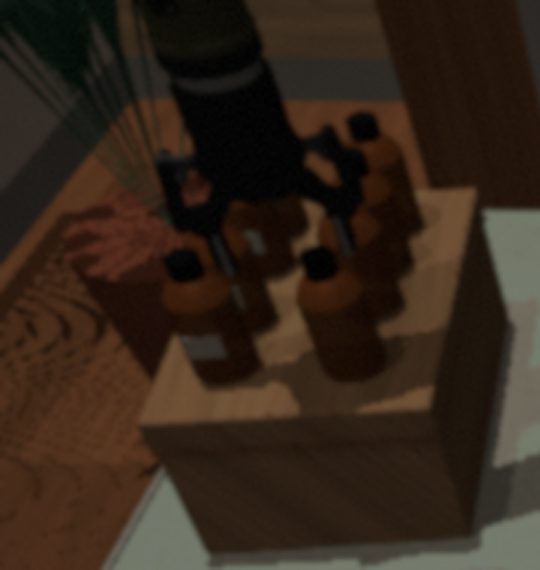

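```bash
python3 - <<'E'
from h import *
crop("top",(170,190,240,340),"t3.png",5)
crop("scene",(410,160,490,300),"s4.png",5)
S=dict(nl=(426.7,171),nr=(452.5,170.5),fr=(479,257),fl=(449,257.3))
for k,v in S.items(): print(k,atz("scene",v,.116).round(4))
for v in [(185,209),(212,207.5)]: print(atz("top",v,.116).round(4))
print("mat scene")
for v in [(300+52/4,160+203/4),(300+232/4,160+200/4)]: print(atz("scene",v,.003).round(4))
print("mat top")
for v in [(170+453/4,170+92/4),(170+625/4,170+82/4),(170+659/4,170+552/4),(170+477/4,170+562/4)]: print(atz("top",v,.003).round(4))
for t,p,q in [("jar top",(120+448/5,170+205/5),(370+330/5,180+507/5)),("sq top",(120+402/5,170+343/5),(370+330/5,180+298/5)),("drop top",(120+589/5,170+458/5),(370+125/5,180+113/5)),("cap",(120+588/5,170+322/5),(370+175/5,180+440/5)),("glass",(120+70/5,170+328/5),(370+620/5,180+202/5))]:
    print(t,*tri(p,q))
for t,p,q in [("jar",(214.2,225.6),(433.2,280.6)),("sq",(203.8,258),(432.6,242.3)),("dr",(241.2,289.9),(389.5,212.3)),("cap",(237.9,238.4),(402.6,266.6)),("beak",(171.9,308.8),(442.2,191.5)),("mg",(147.2,267.1),(475.5,230.7)),("dish",(156.7,204.2),(489.4,311)),("strip",(279.2,355.2),(351.8,155.1)),("note",(526.8,273),(140.1,234.6)),("bottom",(441.8,241.8),(208.6,270.9)),("mat",(338.6,254.4),(309.1,247.7)),("top",(446.3,221),(203.1,264.3))]:
    print(t,tri(p,q)[0].round(3),round(tri(p,q)[1],4))
s=r.read_state(); print(Rn.from_quat(s["tool_rot"]).as_matrix().round(3))
E
```

```text
nl [0.3661 0.247  0.116 ]
nr [0.3627 0.3121 0.116 ]
fr [0.6441 0.3281 0.116 ]
fl [0.6462 0.2634 0.116 ]
[0.6369 0.3275 0.116 ]
[0.6401 0.2604 0.116 ]
mat scene
[ 0.4   -0.039  0.003]
[0.3947 0.0798 0.003 ]
mat top
[0.707  0.0926 0.003 ]
[ 0.7128 -0.0243  0.003 ]
[ 0.3968 -0.0431  0.003 ]
[0.391  0.0751 0.003 ]
jar top [ 0.45911118 -0.29427232  0.05651559] 0.0025192089838455734
sq top [ 0.56282012 -0.29626891  0.070044  ] 0.003044073240193997
drop top [ 0.65254289 -0.19316834  0.09811258] 0.0022098030729055494
cap [ 0.49834517 -0.22519995  0.01479993] 0.00306228798760252
glass [ 0.60014648 -0.42715097  0.1191258 ] 0.0027002586019648795
jar [ 0.465 -0.294  0.011] 0.0106
sq [ 0.567 -0.301  0.004] 0.0059
dr [ 0.653 -0.196 -0.007] 0.003
cap [ 0.503 -0.223  0.005] 0.0012
beak [ 0.71  -0.343 -0.005] 0.0075
mg [ 0.599 -0.423  0.004] 0.0085
dish [ 0.388 -0.447  0.006] 0.0138
strip [ 0.818 -0.097 -0.011] 0.0002
note [0.595 0.478 0.001] 0.0012
bottom [ 0.496  0.29  -0.004] 0.0018
mat [0.555 0.026 0.01 ] 0.0058
top [0.503 0.285 0.079] 0.0021
[[ 0.342  0.     0.94 ]
 [-0.94  -0.     0.342]
 [ 0.    -1.     0.   ]]
```

View pics/t3.png

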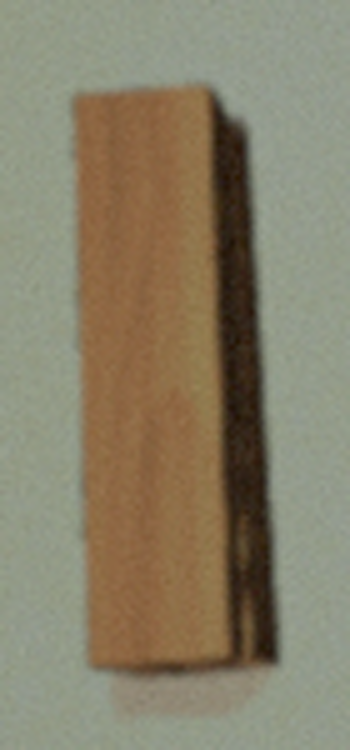

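View pics/s4.png

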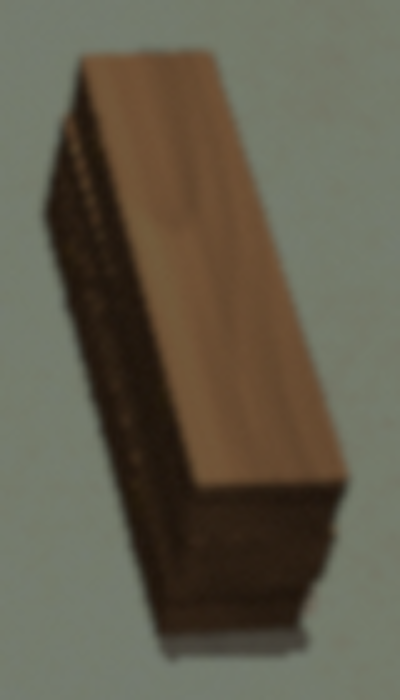

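```bash
cat > plan.py <<'E'
import sys
from h import *
s=r.read_state()
def go(x,y,z,yaw):
    Rm=Rn.from_quat(s["tool_rot"]); a=np.radians(yaw)
    X=np.array([np.cos(a),np.sin(a),0]);Y=np.array([0,0,-1.]);Z=np.cross(X,Y)
    T=Rn.from_matrix(np.stack([X,Y,Z],1))
    d=Rm.inv().apply(np.array([x,y,z])-s["ee_pos"]); w=(Rm.inv()*T).as_rotvec()
    n=max(np.linalg.norm(d)/.0417,np.degrees(np.linalg.norm(w))/7.16)
    print("row",d.round(4).tolist(),w.round(3).tolist(),"rows>=%.1f"%n,"force",s["wrist_force"].round(1),"t",round(s["clock"],1),"open",round(s["opening"],4))
if __name__=="__main__":
    print(s["ee_pos"].round(4),"yaw",np.degrees(Rn.from_quat(s["tool_rot"]).as_euler("ZXY")[0]).round(1))
    go(*map(float,sys.argv[1:5]))
E
python3 - <<'E'
from h import *
L=[(188,323),(216.4,322),(185.4,209),(212,207.5)]
P=[atz("top",v,.116) for v in L]
for p in P: print(p.round(4))
S=[atz("scene",v,.116) for v in [(426.7,171),(452.5,170.5),(479,257),(449,257.3)]]
print(np.mean(P,0),np.mean(S,0))
E
python3 plan.py 0.5 -0.3 0.28 -80
```

```text
[0.3586 0.3083 0.116 ]
[0.3607 0.2407 0.116 ]
[0.6369 0.3265 0.116 ]
[0.6401 0.2604 0.116 ]
[0.49906932 0.28395764 0.116     ] [0.50476217 0.28763932 0.116     ]
[ 0.2136 -0.5874  0.2313] yaw -151.0
row [-0.1722, -0.0487, 0.3673] [-0.0, 0.174, 0.0] rows>=9.8 force [ 0.1 -0.1  0.2] t 1.9 open 0.0855
```

Call:
servo_tool(
  rows=[0,-0.04,0,0,0,0,0,-0.07,0,0,0,0],
  hand=0.0854,
)

```text
clock: 2.12
ee_pos: [0.2133, -0.5867, 0.3016]
tool_rot: [-0.579, 0.406, -0.405, 0.58]
wrist_force: [-0.1, -0.1, 0.7]
opening: 0.0853
```

```bash
sed -i 's/np.degrees(Rn.from_quat(s\["tool_rot"\]).as_euler("ZXY")\[0\]).round(1)/(lambda m:np.degrees(np.arctan2(m[1,0],m[0,0])).round(1))(Rn.from_quat(s["tool_rot"]).as_matrix())/' plan.py; python3 plan.py 0.5 -0.3 0.3 -80
```

```text
[ 0.2133 -0.5867  0.3016] yaw -70.0
row [-0.1714, 0.002, 0.3674] [0.0, 0.174, -0.003] rows>=9.7 force [-0.1 -0.1  0.7] t 2.1 open 0.0853
```

Call:
servo_tool(
  rows=[-0.018,0,0.036,0,0.035,0,-0.036,0,0.073,0,0.07,0,-0.054,0,0.11,0,0.1,0,-0.072,0,0.147,0,0.14,0,-0.09,0,0.184,0,0.174,0],
)

```text
clock: 2.53
ee_pos: [0.3568, -0.4384, 0.3016]
tool_rot: [-0.541, 0.455, -0.455, 0.541]
wrist_force: [1.5, 0.1, -0.3]
opening: 0.0852
```

```bash
python3 plan.py 0.5 -0.05 0.3 -86.7
```

```text
[ 0.3568 -0.4384  0.3016] yaw -80.1
row [-0.3581, 0.0015, 0.2077] [-0.0, 0.115, 0.0] rows>=9.9 force [ 1.5  0.1 -0.3] t 2.5 open 0.0852
```

Call:
servo_tool(
  rows=[-0.036,0,0.02,0,0.02,0,-0.072,0,0.04,0,0.04,0,-0.107,0,0.06,0,0.06,0,-0.143,0,0.08,0,0.09,0,-0.18,0,0.1,0,0.115,0],
)

```text
clock: 2.95
ee_pos: [0.4232, -0.2439, 0.3015]
tool_rot: [-0.514, 0.485, -0.486, 0.514]
wrist_force: [1.7, 0.5, 0.7]
opening: 0.0853
```

```bash
python3 plan.py 0.502 0.286 0.25 -86.7
```

```text
[ 0.4232 -0.2439  0.3015] yaw -86.7
row [-0.5245, 0.0514, 0.1093] [-0.001, 0.0, 0.0] rows>=12.9 force [1.7 0.5 0.7] t 3.0 open 0.0853
```

Call:
servo_tool(
  rows=[-0.04,0,0.008,0,0,0,-0.08,0,0.016,0,0,0,-0.12,0,0.024,0,0,0,-0.16,0,0.032,0,0,0,-0.2,0,0.04,0,0,0],
)

```text
clock: 3.37
ee_pos: [0.4508, -0.0417, 0.3016]
tool_rot: [-0.515, 0.485, -0.485, 0.515]
wrist_force: [1.1, 0.1, -0.3]
opening: 0.0855
```

Call:
servo_tool(
  rows=[-0.04,0,0.008,0,0,0,-0.08,0,0.016,0,0,0,-0.12,0,0.024,0,0,0,-0.16,0,0.032,0,0,0,-0.2,0,0.04,0,0,0],
)

```text
clock: 3.78
ee_pos: [0.4787, 0.1605, 0.3015]
tool_rot: [-0.515, 0.485, -0.485, 0.515]
wrist_force: [1.4, -0.1, 0.0]
opening: 0.0856
```

```bash
python3 plan.py 0.502 0.286 0.22 -86.7
```

```text
[0.4787 0.1605 0.3015] yaw -86.6
row [-0.1239, 0.0816, 0.0307] [-0.001, 0.002, 0.0] rows>=3.6 force [ 1.4 -0.1  0. ] t 3.8 open 0.0856
```

Call:
servo_tool(
  rows=[-0.035,0.02,0.008,0,0,0,-0.07,0.04,0.016,0,0,0,-0.1,0.06,0.024,0,0,0,-0.124,0.082,0.031,0,0,0,-0.124,0.082,0.031,0,0,0],
)

```text
clock: 4.2
ee_pos: [0.4998, 0.2902, 0.2152]
tool_rot: [0.517, -0.485, 0.481, -0.516]
wrist_force: [-0.5, 0.9, -0.5]
opening: 0.0853
```

```bash
python3 - <<'E'
from h import *
crop("top",(150,170,270,340),"t4.png",4); crop("scene",(390,80,500,290),"s5.png",3)
s=r.read_state(); m=Rn.from_quat(s["tool_rot"]).as_matrix(); p=s["ee_pos"]; print(p)
for n in C: print(n,proj(n,p), [proj(n,p+k*.0427*m[:,0]-m[:,1]*.013).round(1) for k in (-1,1)])
E
```

```text
[0.50152526 0.28460388 0.21824912]
scene [458.21502533 176.3771428 ] [array([479. , 171.3]), array([439.8, 172.3])]
top [189.16614183 257.1141568 ] [array([168.3, 257.6]), array([206.9, 254.9])]
```

View pics/t4.png

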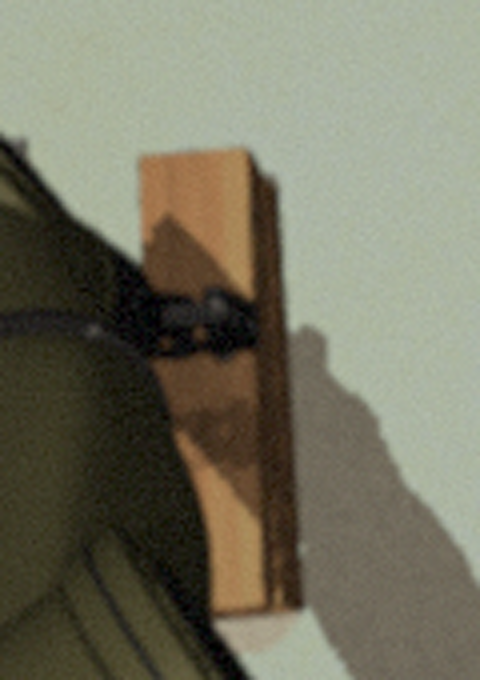

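View pics/s5.png

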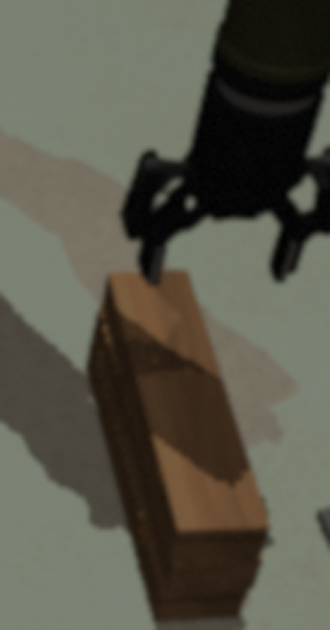

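Call:
servo_tool(
  rows=[0,0.035,0,0,0,0,0,0.07,0,0,0,0,0,0.1,0,0,0,0,0,0.12,0,0,0,0,0,0.133,0,0,0,0],
)

```text
clock: 4.72
ee_pos: [0.5023, 0.2814, 0.0852]
tool_rot: [0.515, -0.485, 0.486, -0.513]
wrist_force: [0.3, 0.3, 0.7]
opening: 0.0855
```

```bash
python3 plan.py 0.501 0.284 0.085 -86.7
```

```text
[0.5023 0.2814 0.0852] yaw -86.7
row [-0.0027, 0.0002, -0.0011] [0.001, -0.0, 0.002] rows>=0.1 force [0.3 0.3 0.7] t 4.7 open 0.0855
```

Call:
servo_tool(
  rows=[-0.002,0,0,0,0,0,-0.002,0,0,0,0,0,-0.002,0,0,0,0,0,-0.002,0,0,0,0,0,-0.002,0,0,0,0,0],
  hand=0.05,
)

```text
clock: 5.13
ee_pos: [0.5028, 0.2855, 0.0872]
tool_rot: [-0.514, 0.485, -0.485, 0.515]
wrist_force: [0.8, -0.9, 0.6]
opening: 0.0674
```

Call:
servo_tool(
  rows=[0,0,0,0,0,0,0,0,0,0,0,0,0,0,0,0,0,0],
)

```text
clock: 5.38
ee_pos: [0.5028, 0.2856, 0.0872]
tool_rot: [-0.514, 0.485, -0.485, 0.515]
wrist_force: [-0.1, -2.5, 6.1]
opening: 0.0669
```

```bash
python3 plan.py 0.501 0.284 0.135 -86.7;python3 plan.py 0.501 0.284 0.135 -86.7
```

```text
[0.5028 0.2856 0.0872] yaw -86.6
row [0.0015, -0.0478, -0.0018] [-0.001, 0.001, 0.0] rows>=1.1 force [-0.1 -2.5  6.1] t 5.4 open 0.0669
[0.5028 0.2856 0.0872] yaw -86.6
row [0.0015, -0.0478, -0.0018] [-0.001, 0.001, 0.0] rows>=1.1 force [-0.1 -2.5  6.1] t 5.4 open 0.0669
```

Call:
servo_tool(
  rows=[0,-0.005,0,0,0,0,0,-0.015,0,0,0,0,0,-0.03,0,0,0,0,0,-0.045,0,0,0,0,0,-0.06,0,0,0,0],
)

```text
clock: 5.8
ee_pos: [0.5018, 0.2863, 0.1472]
tool_rot: [0.515, -0.485, 0.485, -0.515]
wrist_force: [0.1, 0.0, -3.6]
opening: 0.067
```

Call:
servo_tool(
  rows=[0.01,0,0,0,0,0,0.03,0,0,0,0,0,0.05,0,0,0,0,0,0.07,0,0,0,0,0,0.09,0,0,0,0,0],
)

```text
clock: 6.22
ee_pos: [0.507, 0.1942, 0.1457]
tool_rot: [0.515, -0.485, 0.485, -0.514]
wrist_force: [-0.4, -0.1, -3.6]
opening: 0.0668
```

```bash
python3 plan.py 0.501 0.17 0.015 -86.7; python3 - <<'E'
from h import *
crop("scene",(300,80,500,290),"s6.png",3); crop("top",(150,150,350,350),"t6.png",3)
E
```

```text
[0.507  0.1942 0.1457] yaw -86.6
row [0.0237, 0.1308, -0.0073] [0.001, 0.002, 0.001] rows>=3.2 force [-0.4 -0.1 -3.6] t 6.2 open 0.0668
```

View pics/s6.png

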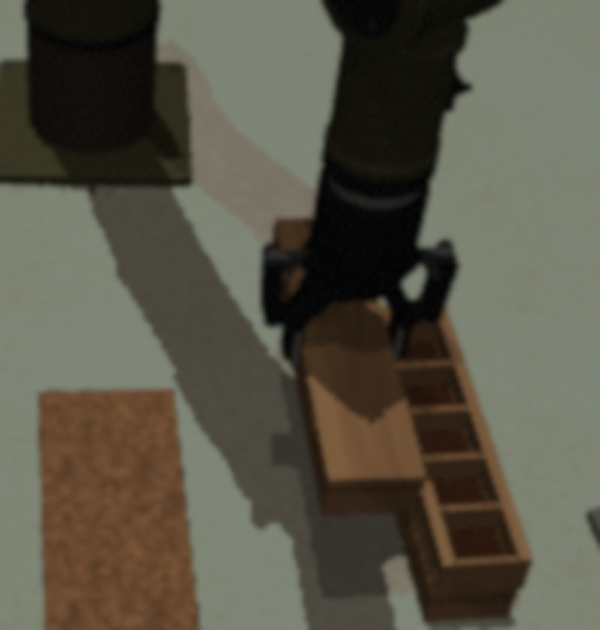

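Call:
servo_tool(
  rows=[0.01,0.015,0,0,0,0,0.024,0.045,0,0,0,0,0.024,0.075,0,0,0,0,0.024,0.1,0,0,0,0,0.024,0.115,0,0,0,0],
)

```text
clock: 6.73
ee_pos: [0.5075, 0.1715, 0.0285]
tool_rot: [0.516, -0.485, 0.484, -0.514]
wrist_force: [0.2, -0.5, -3.7]
opening: 0.0671
```

Call:
servo_tool(
  rows=[0,0.007,0,0,0,0,0,0.013,0,0,0,0,0,0.017,0,0,0,0,0,0.019,0,0,0,0,0,0.019,0,0,0,0],
)

```text
clock: 7.15
ee_pos: [0.5094, 0.1725, 0.0126]
tool_rot: [-0.514, 0.485, -0.485, 0.515]
wrist_force: [-0.6, 0.2, -3.7]
opening: 0.0672
```

```bash
python3 plan.py 0.501 0.17 0.012 -86.7
```

```text
[0.5094 0.1725 0.0126] yaw -86.6
row [0.002, 0.0006, -0.0085] [-0.001, 0.002, -0.0] rows>=0.2 force [-0.6  0.2 -3.7] t 7.2 open 0.0672
```

Call:
servo_tool(
  rows=[0,0.001,0,0,0,0,0,0.002,0,0,0,0,0,0.002,0,0,0,0],
)

```text
clock: 7.4
ee_pos: [0.5096, 0.1725, 0.0112]
tool_rot: [-0.514, 0.485, -0.485, 0.515]
wrist_force: [-0.3, -0.6, 1.4]
opening: 0.0667
```

Contact. Release and rise.

Call:
servo_tool(
  rows=[0,0,0,0,0,0,0,0,0,0,0,0,0,0,0,0,0,0,0,0,0,0,0,0],
  hand=0.0854,
)

```text
clock: 7.73
ee_pos: [0.5092, 0.1723, 0.0105]
tool_rot: [-0.515, 0.485, -0.485, 0.515]
wrist_force: [-0.1, -0.3, -0.0]
opening: 0.0854
```

Call:
servo_tool(
  rows=[0,-0.02,0,0,0,0,0,-0.06,0,0,0,0,0,-0.1,0,0,0,0,0,-0.14,0,0,0,0,0,-0.18,0,0,0,0],
)

```text
clock: 8.15
ee_pos: [0.5085, 0.172, 0.1921]
tool_rot: [0.515, -0.485, 0.485, -0.515]
wrist_force: [0.3, -0.6, -0.7]
opening: 0.0856
```

Call:
servo_tool(
  rows=[0.04,0,0,0,0,0,0.08,0,0,0,0,0,0.12,0,0,0,0,0,0.16,0,0,0,0,0,0.2,0,0,0,0,0],
)

```text
clock: 8.57
ee_pos: [0.5207, -0.0293, 0.1905]
tool_rot: [0.515, -0.485, 0.485, -0.515]
wrist_force: [1.4, -0.2, -0.4]
opening: 0.0853
```

```bash
python3 plan.py 0.501 0.284 0.08 -86.7; python3 - <<'E'
from h import *
crop("scene",(360,150,500,300),"s7.png",5); crop("top",(170,190,290,340),"t7.png",5)
E
```

```text
[ 0.5207 -0.0293  0.1905] yaw -86.6
row [-0.3139, 0.1104, -0.0009] [-0.0, 0.003, 0.0] rows>=8.0 force [ 1.4 -0.2 -0.4] t 8.6 open 0.0853
```

View pics/s7.png

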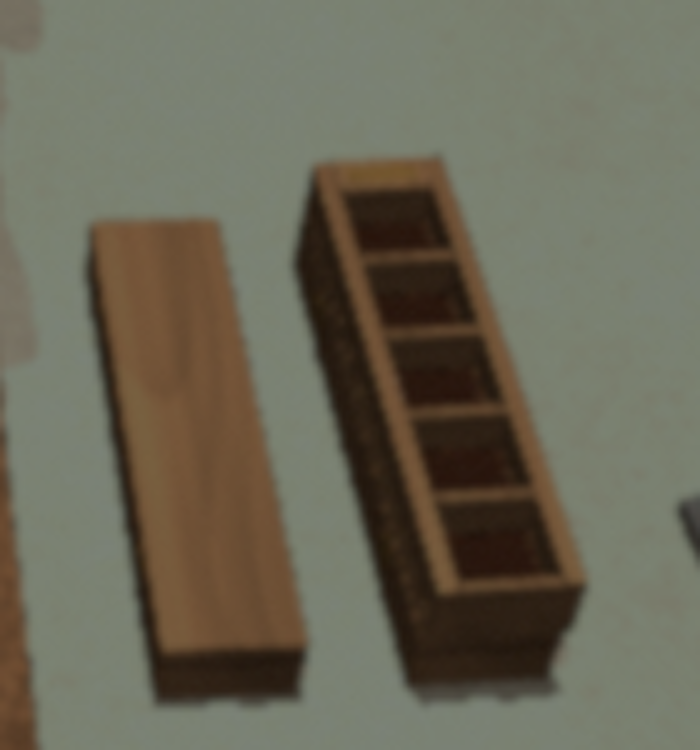

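View pics/t7.png

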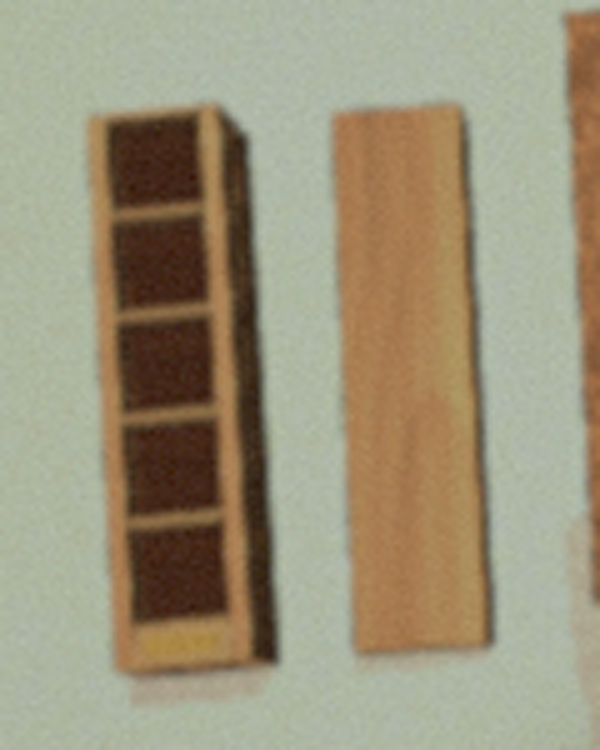

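```bash
python3 - <<'E'
from h import *
def show(n,L,z):
    P=np.array([atz(n,v,z) for v in L]); c=P.mean(0); 
    d=(P[0]+P[1]-P[2]-P[3])/2; e=(P[0]+P[3]-P[1]-P[2])/2; print(n,c.round(4),"len",np.linalg.norm(d).round(4),"w",np.linalg.norm(e).round(4),"yaw",np.degrees(np.arctan2(d[1],d[0])).round(2))
show("top",[(188,214),(213,211),(219,322),(193.6,324.4)],.076)
show("top",[(236.6,212.5),(262.2,210.8),(267.8,319.2),(241.4,320.8)],.04)
f=lambda L:[(360+a/5,150+b/5) for a,b in L]
# far-right, far-left(order: +x +y, +x -y, -x -y, -x +y)
show("scene",f([(585,585),(438,592),(315,162),(438,157)]),.076)
show("scene",f([(306,650),(158,652),(92,225),(218,220)]),.04)
g=[(410+60/5,160+0)]
# bottom case lower left edges
print("bottom case -y lower edge far corner scene",atz("scene",(360+410/5,150+683/5),0).round(4),atz("scene",(360+553/5,150+680/5),0).round(4))
E
```

```text
top [0.4978 0.2861 0.076 ] len 0.2798 w 0.0635 yaw 5.06
top [0.5066 0.1692 0.04  ] len 0.2811 w 0.0671 yaw 3.75
scene [0.5019 0.2884 0.076 ] len 0.2819 w 0.0651 yaw 5.11
scene [0.5124 0.1728 0.04  ] len 0.2798 w 0.0667 yaw 3.32
bottom case -y lower edge far corner scene [0.639  0.2699 0.    ] [0.636 0.337 0.   ]
```

Call:
servo_tool(
  rows=[-0.04,0,0,0,0,0,-0.08,0,0,0,0,0,-0.12,0,0,0,0,0,-0.16,0,0,0,0,0,-0.2,0,0,0,0,0],
)

```text
clock: 9.08
ee_pos: [0.5085, 0.1741, 0.1903]
tool_rot: [0.515, -0.485, 0.485, -0.515]
wrist_force: [1.0, 0.5, 0.0]
opening: 0.0852
```

```bash
python3 plan.py 0.5 0.288 0.05 -84.9
```

```text
[0.5085 0.1741 0.1903] yaw -86.6
row [-0.1142, 0.1403, -0.0017] [0.0, -0.03, 0.0] rows>=4.3 force [1.  0.5 0. ] t 9.1 open 0.0852
```

Call:
servo_tool(
  rows=[-0.035,0,0,0,0,0,-0.07,0,0,0,-0.02,0,-0.1,0,-0.001,0,-0.03,0,-0.114,0.02,-0.002,0,-0.03,0,-0.114,0.05,-0.002,0,-0.03,0],
)

```text
clock: 9.5
ee_pos: [0.5006, 0.2939, 0.1423]
tool_rot: [-0.52, 0.476, -0.475, 0.527]
wrist_force: [0.6, 0.1, 0.2]
opening: 0.0855
```

Call:
servo_tool(
  rows=[0,0.02,0,0,0,0,0,0.04,0,0,0,0,0,0.06,0,0,0,0,0,0.075,0,0,0,0,0,0.09,0,0,0,0],
)

```text
clock: 9.92
ee_pos: [0.4997, 0.2859, 0.0491]
tool_rot: [0.522, -0.477, 0.477, -0.522]
wrist_force: [1.1, -0.2, 0.3]
opening: 0.0854
```

Call:
servo_tool(
  rows=[0,0,0,0,0,0,0,0,0,0,0,0,0,0,0,0,0,0,0,0,0,0,0,0,0,0,0,0,0,0],
  hand=0.05,
)

```text
clock: 10.33
ee_pos: [0.5005, 0.2859, 0.0508]
tool_rot: [-0.522, 0.477, -0.477, 0.522]
wrist_force: [-0.0, -0.1, -3.4]
opening: 0.0666
```

```bash
python3 plan.py 0.5 0.288 0.05 -84.9
```

```text
[0.5005 0.2859 0.0508] yaw -84.9
row [-0.0021, 0.0008, -0.0003] [-0.001, 0.001, -0.0] rows>=0.1 force [-0.  -0.1 -3.4] t 10.3 open 0.0666
```

Call:
servo_tool(
  rows=[0,-0.005,0,0,0,0,0,-0.015,0,0,0,0,0,-0.03,0,0,0,0,0,-0.05,0,0,0,0,0,-0.07,0,0,0,0],
)

```text
clock: 10.75
ee_pos: [0.5, 0.2857, 0.1217]
tool_rot: [0.522, -0.477, 0.477, -0.522]
wrist_force: [0.7, 0.3, -3.4]
opening: 0.067
```

```bash
python3 plan.py 0.553 0.027 0.12 -86.6
```

```text
[0.5    0.2857 0.1217] yaw -84.9
row [0.2624, 0.0018, 0.0296] [0.0, 0.03, 0.0] rows>=6.3 force [ 0.7  0.3 -3.4] t 10.8 open 0.067
```

Call:
servo_tool(
  rows=[0.01,0,0.002,0,0,0,0.035,0,0.005,0,0.005,0,0.065,0,0.008,0,0.01,0,0.1,0,0.012,0,0.015,0,0.135,0,0.015,0,0.02,0],
)

```text
clock: 11.17
ee_pos: [0.5273, 0.1509, 0.1202]
tool_rot: [0.517, -0.482, 0.482, -0.517]
wrist_force: [1.7, 0.4, -3.6]
opening: 0.0666
```

Call:
servo_tool(
  rows=[0.035,0,0.003,0,0,0,0.065,0,0.006,0,0.005,0,0.095,0,0.01,0,0.01,0,0.115,0,0.013,0,0.01,0,0.127,0,0.015,0,0.01,0],
)

```text
clock: 11.58
ee_pos: [0.5509, 0.0218, 0.12]
tool_rot: [0.514, -0.486, 0.487, -0.512]
wrist_force: [0.4, -0.5, -2.7]
opening: 0.0665
```

```bash
python3 plan.py 0.553 0.027 0.016 -86.6;  python3 - <<'E'
from h import *
crop("scene",(280,100,500,320),"s8.png",3); crop("top",(170,170,350,340),"t8.png",4)
E
```

```text
[0.5509 0.0218 0.12  ] yaw -86.9
row [-0.0054, 0.104, 0.0024] [0.001, -0.005, 0.003] rows>=2.5 force [ 0.4 -0.5 -2.7] t 11.6 open 0.0665
```

View pics/t8.png

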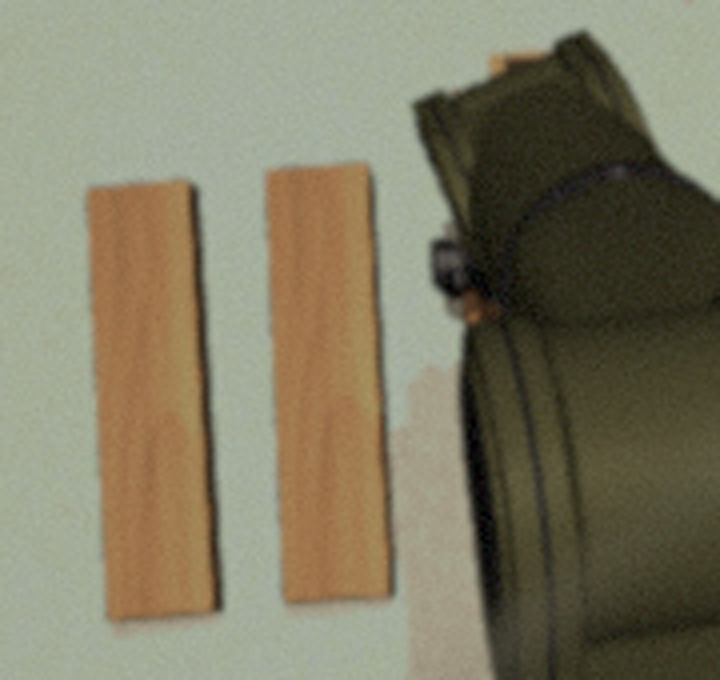

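View pics/s8.png

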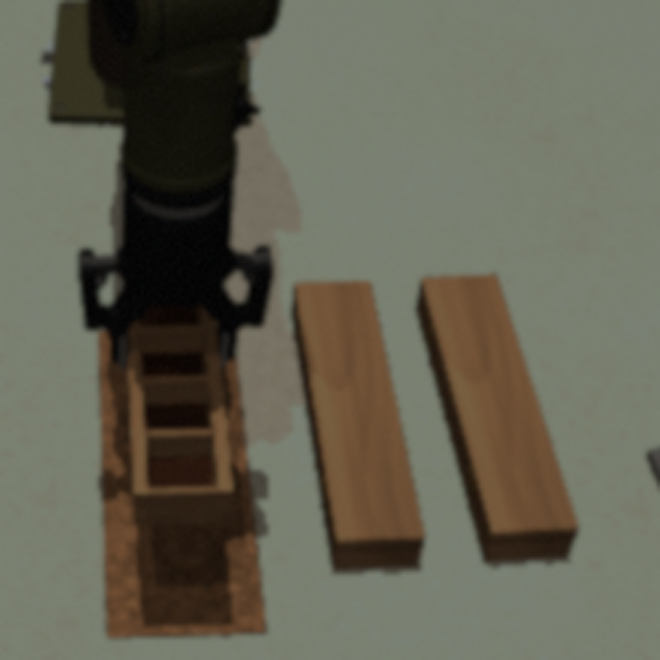

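Call:
servo_tool(
  rows=[0,0.02,0,0,0,0,0,0.045,0,0,0,0,0,0.07,0,0,0,0,0,0.088,0,0,0,0,0,0.097,0,0,0,0],
)

```text
clock: 12.1
ee_pos: [0.5494, 0.0296, 0.0211]
tool_rot: [0.516, -0.485, 0.483, -0.515]
wrist_force: [-0.3, 0.9, -3.9]
opening: 0.0664
```

Call:
servo_tool(
  rows=[0,0.002,0,0,0,0,0,0.004,0,0,0,0,0,0.006,0,0,0,0,0,0.006,0,0,0,0],
)

```text
clock: 12.43
ee_pos: [0.5517, 0.0276, 0.018]
tool_rot: [-0.514, 0.484, -0.485, 0.515]
wrist_force: [1.2, -0.1, -2.8]
opening: 0.0671
```

```bash
python3 plan.py 0.553 0.027 0.0145 -86.6;  python3 - <<'E'
from h import *
def show(n,L,z):
    P=np.array([atz(n,v,z) for v in L]); c=P.mean(0); 
    d=(P[0]+P[1]-P[2]-P[3])/2; e=(P[0]+P[3]-P[1]-P[2])/2; print(n,c.round(4),"len",np.linalg.norm(d).round(4),"w",np.linalg.norm(e).round(4),"yaw",np.degrees(np.arctan2(d[1],d[0])).round(2))
f=lambda L:[(170+a/4,170+b/4) for a,b in L]
show("top",f([(88,188),(190,181),(217,611),(109,619)]),.04)
show("top",f([(265,171),(368,164),(391,595),(284,602)]),.04)
f=lambda L:[(280+a/3,100+b/3) for a,b in L]
show("scene",f([(576,530),(488,534),(421,278),(497,275)]),.04)
show("scene",f([(424,538),(333,542),(295,285),(371,282)]),.04)
E
```

```text
[0.5517 0.0276 0.018 ] yaw -86.6
row [0.0007, 0.0035, 0.0012] [-0.002, 0.001, -0.0] rows>=0.1 force [ 1.2 -0.1 -2.8] t 12.4 open 0.0671
top [0.4967 0.2833 0.04  ] len 0.2795 w 0.0678 yaw 5.16
top [0.5068 0.1699 0.04  ] len 0.2796 w 0.0677 yaw 3.8
scene [0.5016 0.2865 0.04  ] len 0.2811 w 0.0674 yaw 4.38
scene [0.5122 0.1726 0.04  ] len 0.2793 w 0.0679 yaw 3.24
```

Call:
servo_tool(
  rows=[0,0.001,0,0,0,0,0,0.002,0,0,0,0,0,0.003,0,0,0,0,0,0.003,0,0,0,0],
)

```text
clock: 12.77
ee_pos: [0.5512, 0.0271, 0.0144]
tool_rot: [-0.515, 0.485, -0.485, 0.515]
wrist_force: [-0.2, 0.4, -3.6]
opening: 0.0665
```

Call:
servo_tool(
  rows=[0,0.001,0,0,0,0,0,0.001,0,0,0,0],
)

```text
clock: 12.93
ee_pos: [0.551, 0.0272, 0.0132]
tool_rot: [0.515, -0.485, 0.485, -0.515]
wrist_force: [-0.2, 0.6, -4.1]
opening: 0.0666
```

Call:
servo_tool(
  rows=[0,0.001,0,0,0,0,0,0.0015,0,0,0,0,0,0.0015,0,0,0,0],
)

```text
clock: 13.18
ee_pos: [0.5512, 0.0271, 0.0128]
tool_rot: [-0.515, 0.485, -0.485, 0.515]
wrist_force: [-1.7, 0.5, 5.7]
opening: 0.0667
```

Contact. Release, rise.

Call:
servo_tool(
  rows=[0,0,0,0,0,0,0,0,0,0,0,0,0,0,0,0,0,0,0,0,0,0,0,0],
  hand=0.0854,
)

```text
clock: 13.52
ee_pos: [0.5513, 0.0272, 0.0118]
tool_rot: [-0.515, 0.485, -0.485, 0.515]
wrist_force: [-0.6, -0.6, -0.8]
opening: 0.0855
```

Call:
servo_tool(
  rows=[0,-0.02,0,0,0,0,0,-0.05,0,0,0,0,0,-0.08,0,0,0,0,0,-0.12,0,0,0,0,0,-0.15,0,0,0,0],
)

```text
clock: 13.93
ee_pos: [0.5514, 0.0272, 0.1642]
tool_rot: [-0.514, 0.485, -0.485, 0.515]
wrist_force: [0.5, -0.2, -0.4]
opening: 0.0853
```

```bash
python3 plan.py 0.509 0.172 0.16 -86.6
```

```text
[0.5514 0.0272 0.1642] yaw -86.6
row [-0.1471, 0.0041, -0.0336] [-0.001, 0.0, -0.0] rows>=3.6 force [ 0.5 -0.2 -0.4] t 13.9 open 0.0853
```

Call:
servo_tool(
  rows=[-0.03,0,-0.007,0,0,0,-0.065,0,-0.015,0,0,0,-0.1,0,-0.022,0,0,0,-0.13,0,-0.03,0,0,0,-0.147,0,-0.034,0,0,0],
)

```text
clock: 14.35
ee_pos: [0.5066, 0.1767, 0.162]
tool_rot: [-0.515, 0.484, -0.483, 0.517]
wrist_force: [-0.2, -0.4, -0.4]
opening: 0.0855
```

Call:
servo_tool(
  rows=[0,0.03,0,0,0,0,0,0.07,0,0,0,0,0,0.11,0,0,0,0,0,0.135,0,0,0,0,0,0.15,0,0,0,0],
)

```text
clock: 14.77
ee_pos: [0.5066, 0.1713, 0.0087]
tool_rot: [0.516, -0.485, 0.484, -0.513]
wrist_force: [-0.1, 0.5, 0.0]
opening: 0.0855
```

Call:
servo_tool(
  rows=[0,0,0,0,0,0,0,0,0,0,0,0,0,0,0,0,0,0,0,0,0,0,0,0,0,0,0,0,0,0],
  hand=0.05,
)

```text
clock: 15.18
ee_pos: [0.5091, 0.172, 0.0127]
tool_rot: [-0.514, 0.485, -0.485, 0.515]
wrist_force: [-0.6, -0.3, -3.5]
opening: 0.067
```

```bash
python3 plan.py 0.4987 0.285 0.16 -85.4
```

```text
[0.5091 0.172  0.0127] yaw -86.6
row [-0.1135, -0.1472, -0.0034] [-0.002, -0.021, -0.001] rows>=4.5 force [-0.6 -0.3 -3.5] t 15.2 open 0.067
```

Call:
servo_tool(
  rows=[0,-0.008,0,0,0,0,0,-0.025,0,0,0,0,0,-0.05,0,0,0,0,0,-0.075,0,0,0,0,0,-0.085,0,0,0,0],
)

```text
clock: 15.6
ee_pos: [0.5099, 0.1723, 0.1003]
tool_rot: [-0.513, 0.484, -0.486, 0.516]
wrist_force: [1.0, 0.8, -3.9]
opening: 0.0667
```

Call:
servo_tool(
  rows=[-0.015,0,0,0,0,0,-0.045,0,-0.001,0,-0.01,0,-0.08,0,-0.002,0,-0.02,0,-0.105,0,-0.003,0,-0.021,0,-0.114,0,-0.0034,0,-0.021,0],
)

```text
clock: 16.02
ee_pos: [0.4968, 0.2923, 0.0973]
tool_rot: [-0.519, 0.479, -0.476, 0.523]
wrist_force: [-0.9, 0.3, -3.0]
opening: 0.0668
```

Call:
servo_tool(
  rows=[0,0.01,0,0,0,0,0,0.02,0,0,0,0,0,0.02,0,0,0,0],
)

```text
clock: 16.27
ee_pos: [0.4969, 0.2816, 0.0742]
tool_rot: [0.522, -0.48, 0.48, -0.517]
wrist_force: [-0.0, -0.4, -3.7]
opening: 0.0671
```

```bash
python3 plan.py 0.4988 0.2857 0.0525 -85.35
```

```text
[0.4969 0.2816 0.0742] yaw -85.5
row [-0.004, 0.0216, 0.0023] [0.004, -0.002, 0.005] rows>=0.5 force [-0.  -0.4 -3.7] t 16.3 open 0.0671
```

Call:
servo_tool(
  rows=[0,0,0,0,0,0,0,0,0,0,0,0,0,0,0,0,0,0,0,0,0,0,0,0],
)

```text
clock: 16.6
ee_pos: [0.4986, 0.2849, 0.077]
tool_rot: [-0.519, 0.48, -0.48, 0.52]
wrist_force: [0.4, 0.1, -4.3]
opening: 0.0669
```

```bash
python3 plan.py 0.4988 0.2857 0.0525 -85.35
```

```text
[0.4986 0.2849 0.077 ] yaw -85.4
row [-0.0008, 0.0245, 0.0003] [-0.001, -0.001, 0.0] rows>=0.6 force [ 0.4  0.1 -4.3] t 16.6 open 0.0669
```

Call:
servo_tool(
  rows=[-0.001,0.008,0,0,0,0,-0.001,0.015,0,0,0,0,-0.001,0.02,0,0,0,0,-0.001,0.022,0,0,0,0,-0.001,0.022,0,0,0,0],
)

```text
clock: 17.02
ee_pos: [0.4974, 0.2861, 0.0538]
tool_rot: [0.52, -0.479, 0.479, -0.519]
wrist_force: [0.6, 1.1, -4.3]
opening: 0.0668
```

Call:
servo_tool(
  rows=[0,0.001,0,0,0,0,0,0.002,0,0,0,0,0,0.002,0,0,0,0],
)

```text
clock: 17.27
ee_pos: [0.4981, 0.2865, 0.0528]
tool_rot: [-0.52, 0.479, -0.479, 0.52]
wrist_force: [0.5, 0.1, -3.1]
opening: 0.0668
```

Call:
servo_tool(
  rows=[0,0.001,0,0,0,0,0,0.0015,0,0,0,0,0,0.0015,0,0,0,0],
)

```text
clock: 17.52
ee_pos: [0.4982, 0.2865, 0.0513]
tool_rot: [-0.52, 0.479, -0.479, 0.52]
wrist_force: [0.4, -0.1, -3.2]
opening: 0.0666
```

Call:
servo_tool(
  rows=[0,0.001,0,0,0,0,0,0.001,0,0,0,0,0,0.001,0,0,0,0],
)

```text
clock: 17.77
ee_pos: [0.4982, 0.2865, 0.0511]
tool_rot: [-0.52, 0.479, -0.48, 0.52]
wrist_force: [-0.6, -1.8, 6.7]
opening: 0.067
```

Call:
servo_tool(
  rows=[0,0,0,0,0,0,0,0,0,0,0,0,0,0,0,0,0,0,0,0,0,0,0,0],
  hand=0.0854,
)

```text
clock: 18.1
ee_pos: [0.4983, 0.2866, 0.0502]
tool_rot: [-0.52, 0.479, -0.479, 0.52]
wrist_force: [0.7, -0.5, 0.6]
opening: 0.0856
```

Call:
servo_tool(
  rows=[0,-0.02,0,0,0,0,0,-0.05,0,0,0,0,0,-0.09,0,0,0,0,0,-0.13,0,0,0,0,0,-0.17,0,0,0,0],
)

```text
clock: 18.52
ee_pos: [0.4977, 0.2863, 0.2219]
tool_rot: [0.52, -0.479, 0.479, -0.52]
wrist_force: [0.2, 1.2, 0.1]
opening: 0.0851
```

Call:
servo_tool(
  rows=[0.03,0,0,0,0,0,0.07,0,0,0,0,0,0.11,0,0,0,0,0,0.15,0,0,0,0,0,0.17,0,0,0,0,0],
)

```text
clock: 18.93
ee_pos: [0.5118, 0.1105, 0.2202]
tool_rot: [0.52, -0.48, 0.482, -0.517]
wrist_force: [-0.1, -0.3, -0.2]
opening: 0.0854
```

```bash
python3 plan.py 0.5 -0.1 0.21 -90;  python3 - <<'E'
from h import *
crop("scene",(290,150,500,320),"s9.png",4); crop("top",(170,170,350,340),"t9.png",4);crop("scene",(120,170,280,320),"s10.png",5)
crop("top",(370,180,530,330),"t10.png",5)
E
```

```text
[0.5118 0.1105 0.2202] yaw -85.7
row [0.209, 0.0111, -0.0274] [0.001, 0.075, 0.004] rows>=5.1 force [-0.1 -0.3 -0.2] t 18.9 open 0.0854
```

View pics/t9.png

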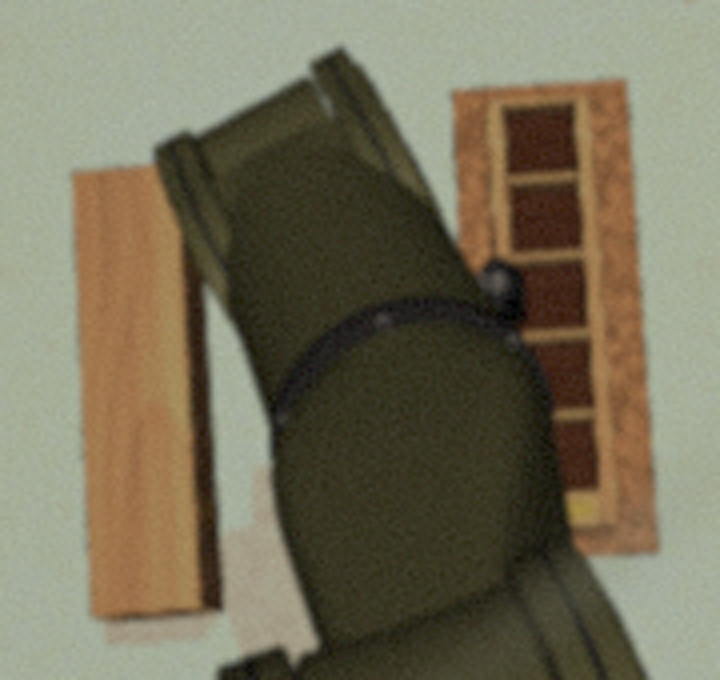

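View pics/s9.png

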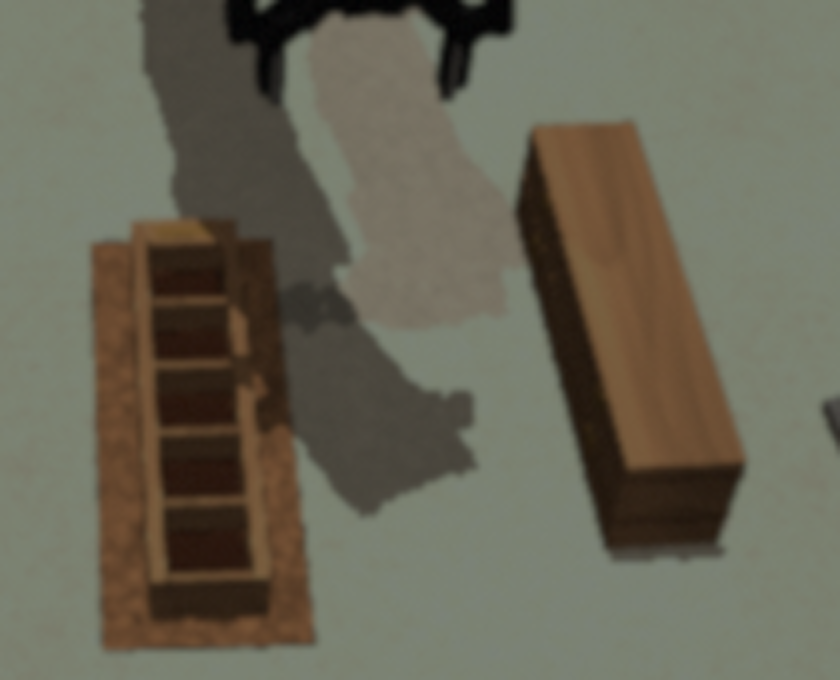

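View pics/s10.png

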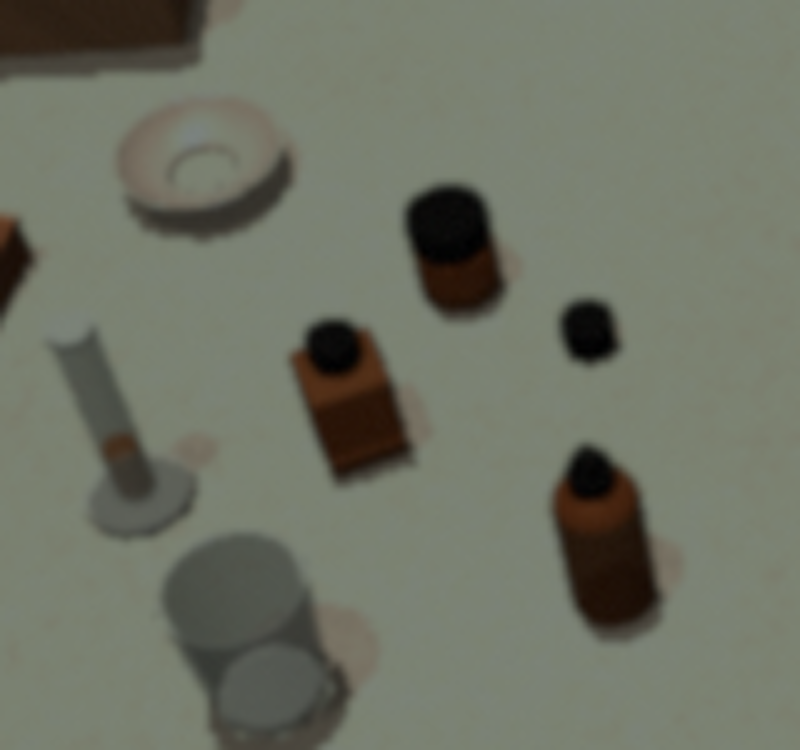

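View pics/t10.png

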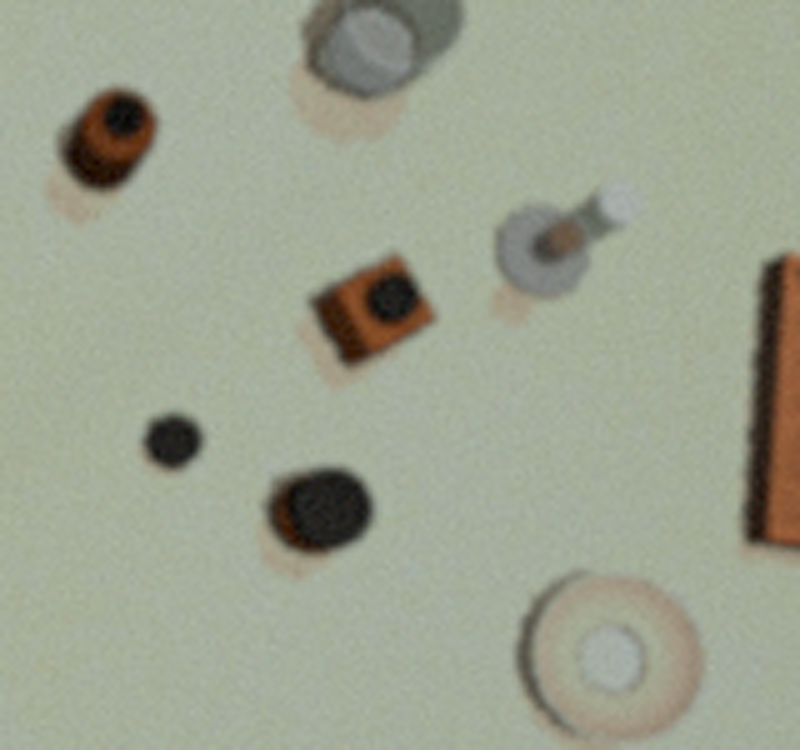

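```bash
python3 plan.py 0.46 0.021 0.065 -86.6
```

```text
[0.5119 0.117  0.2203] yaw -85.4
row [0.0916, 0.1553, -0.0595] [-0.0, 0.02, -0.001] rows>=4.6 force [0.1 0.6 0.2] t 19.1 open 0.0853
```

Call:
servo_tool(
  rows=[0.03,0,-0.015,0,0,0,0.06,0,-0.035,0,0.01,0,0.092,0,-0.06,0,0.02,0,0.092,0.03,-0.06,0,0.02,0,0.092,0.06,-0.06,0,0.02,0],
  hand=0,
)

```text
clock: 19.55
ee_pos: [0.46, 0.0199, 0.1611]
tool_rot: [-0.513, 0.484, -0.486, 0.516]
wrist_force: [0.9, 0.4, -0.2]
opening: 0.026
```

Call:
servo_tool(
  rows=[0,0.03,0,0,0,0,0,0.06,0,0,0,0,0,0.08,0,0,0,0,0,0.095,0,0,0,0,0,0.095,0,0,0,0],
)

```text
clock: 19.97
ee_pos: [0.4584, 0.0228, 0.0627]
tool_rot: [0.517, -0.485, 0.482, -0.515]
wrist_force: [-0.3, 0.2, -1.0]
opening: -0.0001
```

Call:
servo_tool(
  rows=[0,0,0,0,0,0,0,0,0,0,0,0,0,0,0,0,0,0,0,0,0,0,0,0],
)

```text
clock: 20.3
ee_pos: [0.4602, 0.0208, 0.0663]
tool_rot: [-0.514, 0.484, -0.485, 0.516]
wrist_force: [-0.9, 0.7, 0.2]
opening: 0.0001
```

```bash
python3 - <<'E'
from h import *
s=r.read_state();print(s["ee_pos"],s["opening"])
for n in C: print(n,proj(n,s["ee_pos"]))
crop("scene",(290,150,390,270),"s11.png",6); crop("top",(260,170,350,320),"t11.png",5)
E
```

```text
[0.46017622 0.02081159 0.06631719] 9.627480292944223e-05
scene [336.01326617 210.34799336]
top [309.45920343 281.441013  ]
```

View pics/s11.png

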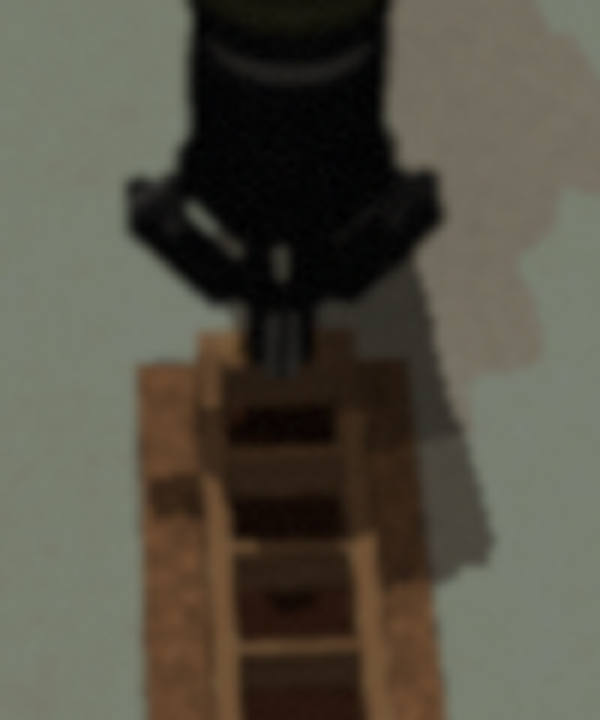

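View pics/t11.png

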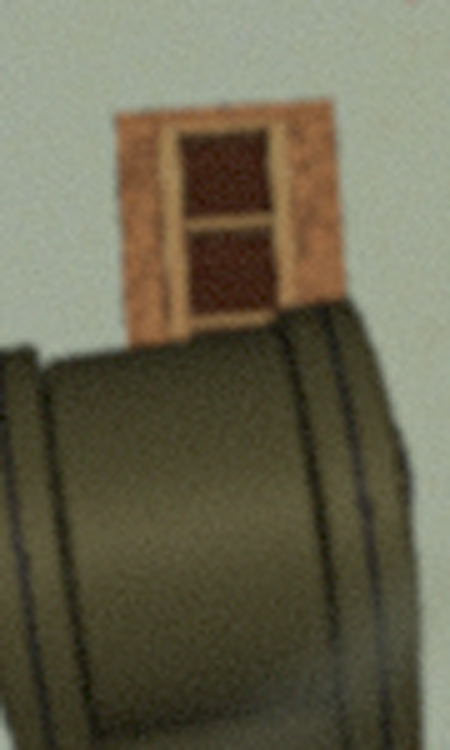

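```bash
python3 - <<'E'
from h import *
s=r.read_state();print(s["joints"].round(2))
p=s["ee_pos"]
for dx in (0,.011): print(proj("scene",p+[dx,0,0]))
f=lambda L:[(290+a/4,150+b/4) for a,b in L]
P=np.array([atz("scene",v,.039) for v in f([(268,575),(150,580),(133,223),(235,220)])]);print(P.round(4),P.mean(0).round(4))
f=lambda L:[(170+a/4,170+b/4) for a,b in L]
print([atz("top",v,.039).round(4) for v in f([(490,103),(583,96),(607,525)])])
E
python3 plan.py 0.5856 0.0293 0.12 3.4
```

```text
[-0.1   0.8  -0.08  2.18  0.34  0.17 -1.99]
[335.90380257 210.35295574]
[335.88204096 213.54571344]
[[ 0.6909  0.0687  0.039 ]
 [ 0.6955  0.0037  0.039 ]
 [ 0.4172 -0.0116  0.039 ]
 [ 0.4131  0.0538  0.039 ]] [0.5541 0.0286 0.039 ]
[array([0.6891, 0.0653, 0.039 ]), array([0.6933, 0.004 , 0.039 ]), array([ 0.4124, -0.0095,  0.039 ])]
[0.46   0.0205 0.0661] yaw -86.5
row [-0.0011, -0.0537, 0.126] [-0.001, -1.57, 0.001] rows>=12.6 force [0.4 0.  0.5] t 20.4 open 0.0003
```

Call:
servo_tool(
  rows=[0,-0.035,0.02,0,0,0,0,-0.07,0.04,0,-0.1,0,0,-0.08,0.07,0,-0.2,0,0,-0.08,0.1,0,-0.3,0,0,-0.08,0.126,0,-0.4,0],
  hand=0.03,
)

```text
clock: 20.82
ee_pos: [0.5879, 0.0278, 0.1477]
tool_rot: [-0.601, 0.37, -0.373, 0.603]
wrist_force: [-0.4, 0.4, -0.8]
opening: 0.0298
```

```bash
python3 -c "
from h import *
print(r.read_state()['joints'].round(2))"; python3 plan.py 0.5856 0.0293 0.12 3.4
```

```text
[ 0.08  0.77 -0.36  1.76  0.39  0.69 -1.6 ]
[0.5879 0.0278 0.1477] yaw -63.4
row [-0.0025, 0.0276, -0.0015] [-0.003, -1.166, 0.004] rows>=9.3 force [-0.4  0.4 -0.8] t 20.8 open 0.0298
```

j7 rises toward 0 with this direction – good. Continue.

Call:
servo_tool(
  rows=[0,0.005,0,0,-0.12,0,0,0.01,0,0,-0.24,0,0,0.015,0,0,-0.36,0,0,0.02,0,0,-0.48,0,0,0.02,0,0,-0.6,0],
)

```text
clock: 21.23
ee_pos: [0.5844, 0.0275, 0.1247]
tool_rot: [0.685, -0.177, 0.176, -0.684]
wrist_force: [0.4, -0.7, 0.4]
opening: 0.03
```

Call:
servo_tool(
  rows=[0,0,0,0,-0.12,0,0,0,0,0,-0.24,0,0,0,0,0,-0.36,0,0,0,0,0,-0.48,0,0,0,0,0,-0.57,0],
)

```text
clock: 21.65
ee_pos: [0.5851, 0.0275, 0.1256]
tool_rot: [0.707, 0.023, -0.023, -0.707]
wrist_force: [0.9, 0.1, 0.4]
opening: 0.0302
```

Call:
servo_tool(
  rows=[0,0,0,0,0,0,0,0,0,0,0,0,0,0,0,0,0,0,0,0,0,0,0,0],
)

```text
clock: 21.98
ee_pos: [0.5852, 0.028, 0.1255]
tool_rot: [0.707, 0.021, -0.021, -0.707]
wrist_force: [0.1, -0.1, -0.2]
opening: 0.0301
```

```bash
python3 -c "
from h import *
print(r.read_state()['joints'].round(2))
crop('scene',(290,150,390,310),'s12.png',5)"; python3 plan.py 0.5865 0.0293 0.022 3.4
```

```text
[ 0.24  0.85 -0.66  1.77  0.72  0.78 -0.73]
[0.5852 0.0281 0.1255] yaw 3.4
row [0.0013, 0.1035, 0.0011] [0.0, -0.0, 0.0] rows>=2.5 force [ 0.4 -0.6  0.5] t 22.0 open 0.0301
```

View pics/s12.png

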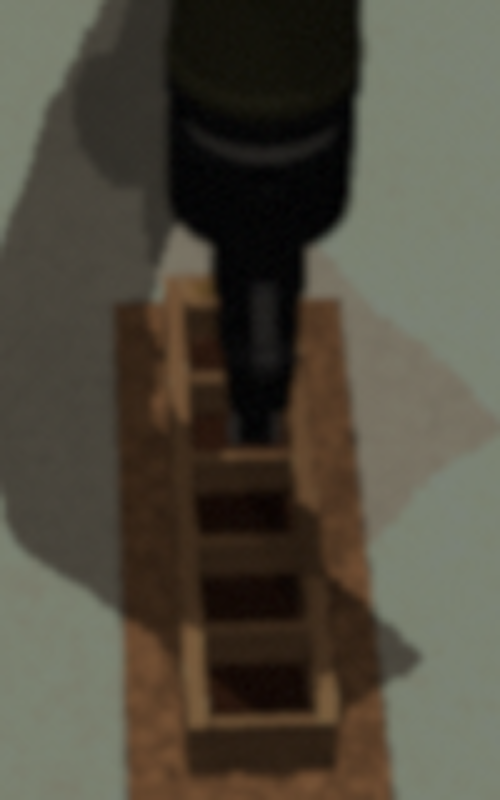

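Descend cautiously, then close on the partition.

Call:
servo_tool(
  rows=[0.001,0.03,0.001,0,0,0,0.001,0.055,0.001,0,0,0,0.001,0.075,0.001,0,0,0,0.001,0.085,0.001,0,0,0,0.001,0.085,0.001,0,0,0],
)

```text
clock: 22.45
ee_pos: [0.5846, 0.0289, 0.0383]
tool_rot: [0.707, 0.02, -0.023, -0.706]
wrist_force: [-0.4, 0.1, -0.6]
opening: 0.0301
```

Call:
servo_tool(
  rows=[0,0.006,0,0,0,0,0,0.012,0,0,0,0,0,0.017,0,0,0,0],
)

```text
clock: 22.7
ee_pos: [0.5869, 0.0294, 0.0238]
tool_rot: [-0.707, -0.022, 0.02, 0.707]
wrist_force: [0.2, -0.2, -0.7]
opening: 0.0297
```

Call:
servo_tool(
  rows=[0,0,0,0,0,0,0,0,0,0,0,0,0,0,0,0,0,0,0,0,0,0,0,0,0,0,0,0,0,0],
  hand=0,
)

```text
clock: 23.12
ee_pos: [0.5865, 0.0292, 0.0238]
tool_rot: [-0.707, -0.022, 0.021, 0.707]
wrist_force: [0.4, -0.7, 1.5]
opening: 0.0022
```

```bash
python3 plan.py 0.5865 0.0293 0.022 3.4
```

```text
[0.5865 0.0292 0.0238] yaw 3.4
row [-0.0, 0.0018, 0.0001] [0.0, 0.001, 0.001] rows>=0.0 force [ 0.4 -0.7  1.5] t 23.1 open 0.0022
```

Call:
servo_tool(
  rows=[0,0,0,0,0,0,0,0,0,0,0,0,0,-0.03,0,0,0,0,0,-0.07,0,0,0,0,0,-0.11,0,0,0,0],
  hand=0.03,
)

```text
clock: 23.53
ee_pos: [0.5849, 0.0291, 0.1336]
tool_rot: [0.707, 0.02, -0.023, -0.707]
wrist_force: [1.2, -0.5, 0.4]
opening: 0.0302
```

Call:
servo_tool(
  rows=[0,-0.04,0,0,0,0,0,-0.06,0,0,0,0,0,-0.07,0.03,0,0,0,0,-0.07,0.07,0,0,0,0,-0.07,0.11,0,0,0],
  hand=0.0854,
)

```text
clock: 23.95
ee_pos: [0.5802, 0.1389, 0.2044]
tool_rot: [0.707, 0.021, -0.019, -0.707]
wrist_force: [-0.8, 1.4, 0.0]
opening: 0.0852
```

```bash
python3 -c "
from h import *
for n in C:
  for t in ('jar','square_bottle','dropper_bottle'):
    print(n,t,[(np.round(d['point'],1).tolist(),round(d['confidence'],2)) for d in landmark_of(t,n)[:1]])
print(r.read_state()['joints'].round(2))
crop('scene',(120,170,280,320),'s13.png',5)
crop('top',(370,180,530,330),'t13.png',5)"; python3 plan.py 0.461 -0.294 0.16 3.4
```

```text
scene jar [([212.6, 228.9], 0.57)]
scene square_bottle [([192.5, 258.2], 0.78)]
scene dropper_bottle [([240.6, 292.0], 0.59)]
top jar [([432.9, 281.3], 0.66)]
top square_bottle [([211.1, 269.6], 0.74)]
top dropper_bottle [([389.7, 210.1], 0.65)]
[ 0.08  0.77 -0.72  1.67  0.6   0.94 -0.8 ]
[0.5797 0.1369 0.2029] yaw 3.3
row [-0.1432, 0.0436, -0.4233] [0.002, -0.002, -0.001] rows>=10.8 force [-0.3 -0.8 -0.4] t 24.4 open 0.0852
```

View pics/s13.png

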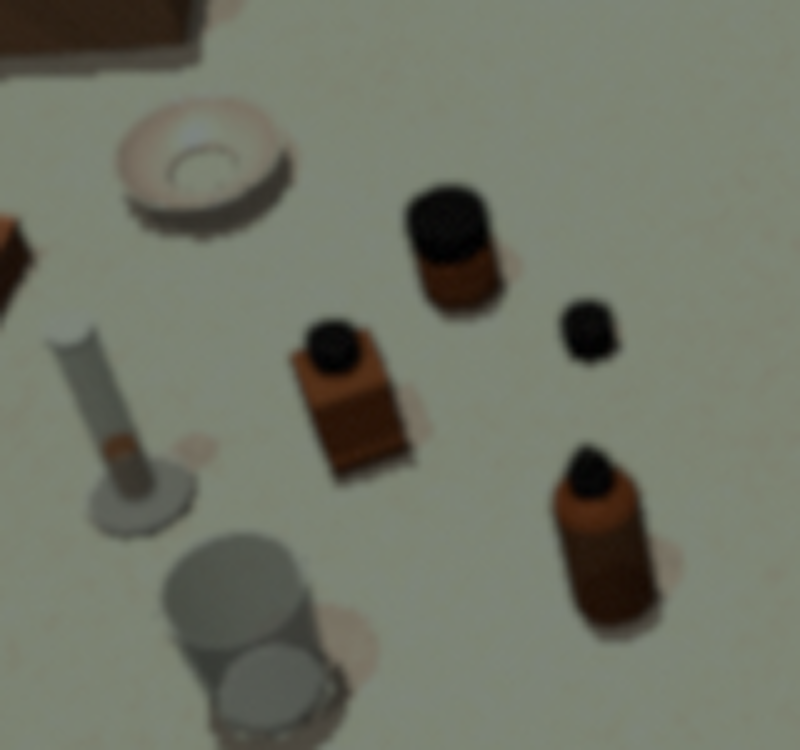

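View pics/t13.png

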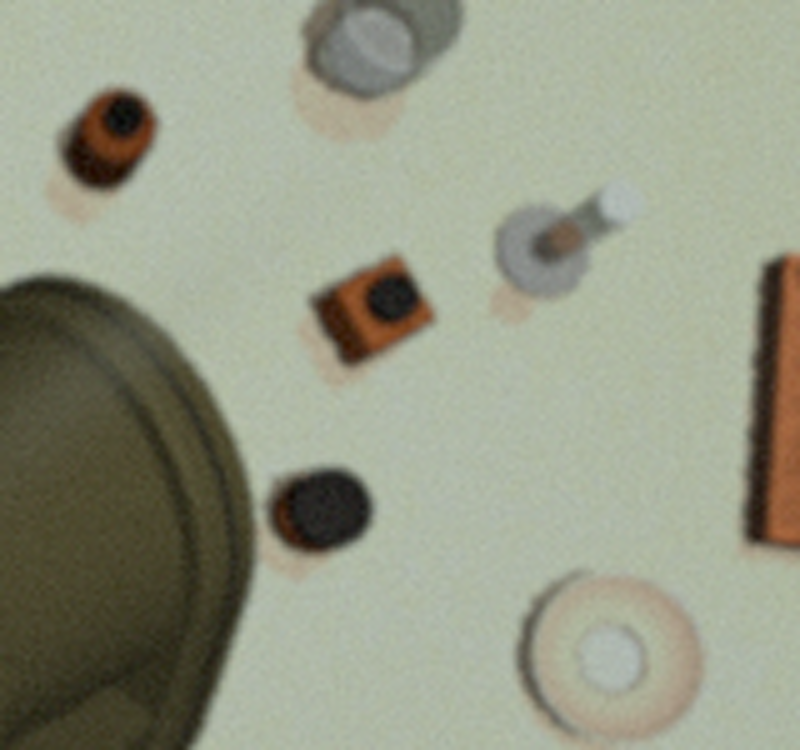

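Call:
servo_tool(
  rows=[-0.01,0,-0.038,0,0,0,-0.02,0,-0.078,0,0,0,-0.035,0,-0.118,0,0,0,-0.05,0,-0.157,0,0,0,-0.065,0,-0.195,0,0,0],
)

```text
clock: 24.77
ee_pos: [0.5254, -0.0625, 0.2031]
tool_rot: [0.707, 0.02, -0.021, -0.707]
wrist_force: [0.9, -0.6, 0.5]
opening: 0.0853
```

Call:
servo_tool(
  rows=[-0.01,0,-0.038,0,0,0,-0.02,0,-0.078,0,0,0,-0.035,0,-0.118,0,0,0,-0.05,0,-0.157,0,0,0,-0.065,0,-0.195,0,0,0],
)

```text
clock: 25.18
ee_pos: [0.4717, -0.2607, 0.2032]
tool_rot: [0.707, 0.02, -0.02, -0.707]
wrist_force: [0.9, -0.5, -0.9]
opening: 0.0857
```

```bash
python3 -c "
from h import *
print(atz('scene',(120+447/5,170+212/5),.054),atz('top',(370+331/5,180+508/5),.054))
print(r.read_state()['joints'].round(2))"; python3 plan.py 0.461 -0.295 0.13 3.4
```

```text
[ 0.461678   -0.29348344  0.054     ] [ 0.45899059 -0.29661034  0.054     ]
[ 0.87  0.71 -0.78  1.84  0.65  0.86 -0.17]
[ 0.4717 -0.2607  0.2032] yaw 3.3
row [-0.0126, 0.0733, -0.0336] [0.001, -0.002, -0.0] rows>=2.0 force [ 0.9 -0.5 -0.9] t 25.2 open 0.0857
```

Call:
servo_tool(
  rows=[-0.005,0.02,-0.015,0,0,0,-0.013,0.05,-0.033,0,0,0,-0.013,0.09,-0.034,0,0,0,-0.013,0.1,-0.034,0,0,0,-0.013,0.1,-0.034,0,0,0],
)

```text
clock: 25.6
ee_pos: [0.4598, -0.292, 0.1008]
tool_rot: [-0.706, -0.019, 0.023, 0.708]
wrist_force: [0.4, 0.0, -0.1]
opening: 0.0852
```

```bash
python3 plan.py 0.4605 -0.2945 0.030 3.4; python3 -c "
from h import *
crop('scene',(120,150,280,300),'s14.png',5);crop('top',(370,180,530,330),'t14.png',4)"
```

```text
[ 0.4598 -0.292   0.1008] yaw 3.4
row [0.001, 0.0708, -0.0027] [-0.003, -0.001, -0.006] rows>=1.7 force [ 0.4  0.  -0.1] t 25.6 open 0.0852
```

View pics/s14.png

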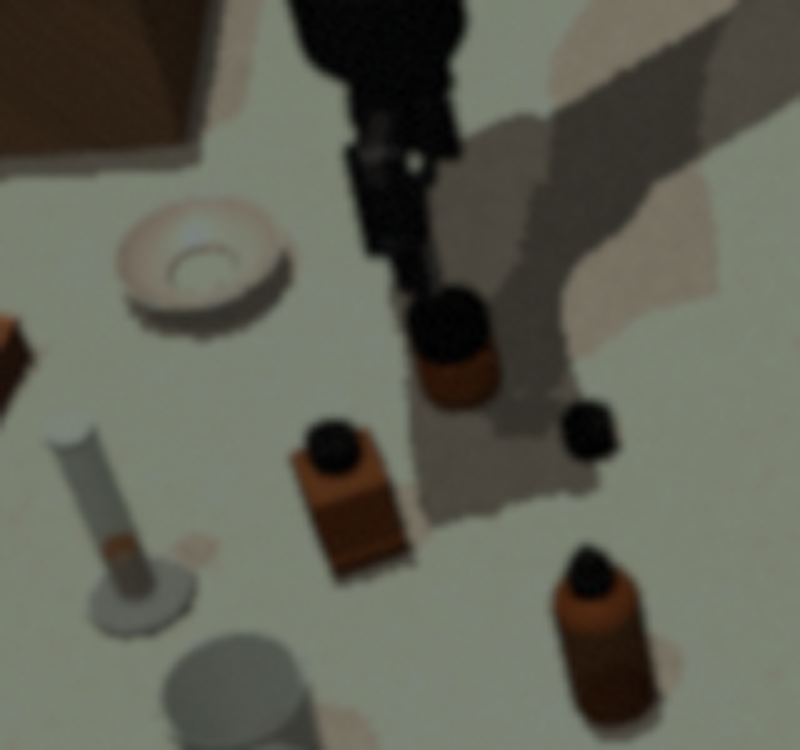

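Call:
servo_tool(
  rows=[0.001,0.02,-0.003,0,0,0,0.001,0.04,-0.003,0,0,0,0.001,0.058,-0.003,0,0,0,0.001,0.07,-0.003,0,0,0,0.001,0.07,-0.003,0,0,0],
)

```text
clock: 26.12
ee_pos: [0.464, -0.2945, 0.0331]
tool_rot: [-0.707, -0.022, 0.022, 0.707]
wrist_force: [0.2, -0.2, 1.4]
opening: 0.0854
```

Call:
servo_tool(
  rows=[0,0,0,0,0,0,0,0,0,0,0,0,0,0,0,0,0,0,0,0,0,0,0,0,0,0,0,0,0,0],
  hand=0.034,
)

```text
clock: 26.53
ee_pos: [0.4642, -0.2954, 0.0348]
tool_rot: [0.707, 0.022, -0.021, -0.706]
wrist_force: [-1.6, -0.4, 7.3]
opening: 0.0399
```

Call:
servo_tool(
  rows=[0,0,0,0,0,0,0,0,0,0,0,0,0,0,0,0,0,0],
)

```text
clock: 26.78
ee_pos: [0.4642, -0.2954, 0.0348]
tool_rot: [0.707, 0.022, -0.021, -0.706]
wrist_force: [-1.3, 1.1, 7.1]
opening: 0.0393
```

```bash
python3 plan.py 0.4605 -0.2945 0.030 3.4; python3 -c "
from h import *
crop('scene',(120,150,280,300),'s15.png',5)"
```

```text
[ 0.4642 -0.2954  0.0348] yaw 3.4
row [-0.0036, 0.0048, 0.0011] [0.001, 0.001, 0.001] rows>=0.1 force [-1.3  1.1  7.1] t 26.8 open 0.0393
```

View pics/s15.png

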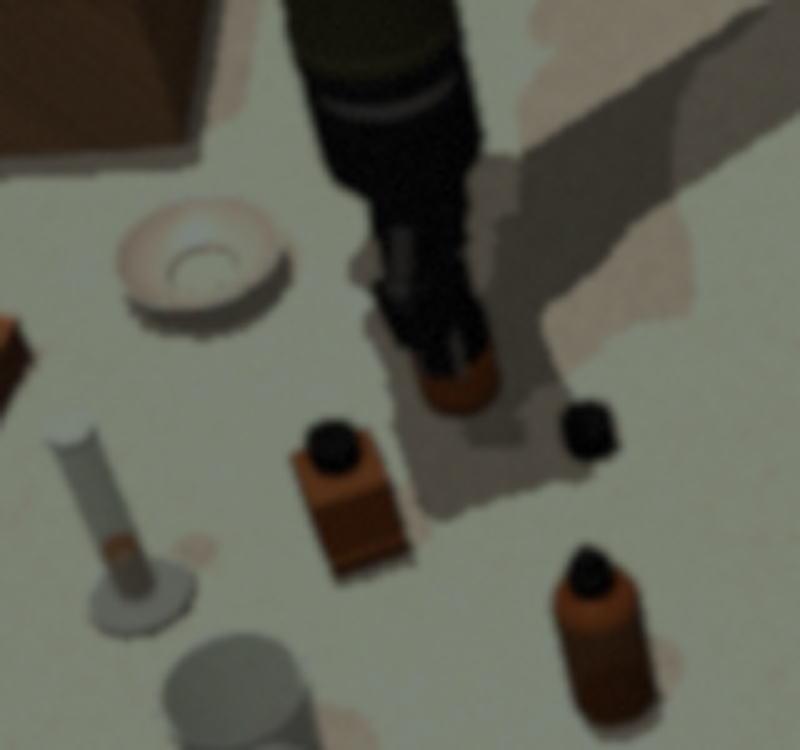

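Call:
servo_tool(
  rows=[0,0,0,0,0,0,0,0,0,0,0,0,0,0,0,0,0,0,0,-0.01,0,0,0,0,0,-0.03,0,0,0,0],
  hand=0.0854,
)

```text
clock: 27.25
ee_pos: [0.4621, -0.2945, 0.0624]
tool_rot: [-0.706, -0.02, 0.023, 0.707]
wrist_force: [-0.5, 0.6, 0.4]
opening: 0.0854
```

Call:
servo_tool(
  rows=[0,0,0,0,0.12,0,0,0,0,0,0.24,0,0,0,0,0,0.36,0,0,0,0,0,0.48,0,0,0,0,0,0.6,0],
)

```text
clock: 27.67
ee_pos: [0.4638, -0.295, 0.064]
tool_rot: [-0.681, 0.19, -0.191, 0.681]
wrist_force: [-0.0, 0.3, -0.5]
opening: 0.0857
```

Call:
servo_tool(
  rows=[0,0,0,0,0.12,0,0,0,0,0,0.24,0,0,0,0,0,0.36,0,0,0,0,0,0.48,0,0,0,0,0,0.6,0],
)

```text
clock: 28.08
ee_pos: [0.4639, -0.2948, 0.064]
tool_rot: [-0.594, 0.383, -0.383, 0.594]
wrist_force: [0.3, 0.1, -0.3]
opening: 0.0851
```

```bash
python3 plan.py 0.4642 -0.2945 0.03 -86.6;python3 -c "
from h import *
print(r.read_state()['joints'].round(2))"
```

```text
[ 0.4639 -0.2948  0.064 ] yaw -65.6
row [-0.0002, 0.034, 0.0004] [-0.001, 0.366, -0.0] rows>=2.9 force [ 0.3  0.1 -0.3] t 28.1 open 0.0851
[ 0.66  0.86 -0.3   1.91  0.54  0.45 -1.18]
```

Call:
servo_tool(
  rows=[0,0,0,0,0.12,0,0,0,0,0,0.24,0,0,0.01,0,0,0.366,0,0,0.025,0,0,0.366,0,0,0.034,0,0,0.366,0],
)

```text
clock: 28.5
ee_pos: [0.4638, -0.2946, 0.029]
tool_rot: [-0.516, 0.483, -0.483, 0.516]
wrist_force: [0.9, 0.4, 0.3]
opening: 0.0854
```

Call:
servo_tool(
  rows=[0,0,0,0,0,0,0,0,0,0,0,0,0,0,0,0,0,0,0,0,0,0,0,0],
)

```text
clock: 28.83
ee_pos: [0.464, -0.2953, 0.03]
tool_rot: [-0.516, 0.483, -0.484, 0.516]
wrist_force: [1.2, -0.5, 0.0]
opening: 0.0857
```

Call:
servo_tool(
  rows=[0,0,0,0,0,0,0,0,0,0,0,0,0,0,0,0,0,0,0,0,0,0,0,0,0,0,0,0,0,0],
  hand=0.034,
)

```text
clock: 29.25
ee_pos: [0.4638, -0.2952, 0.0299]
tool_rot: [0.516, -0.483, 0.484, -0.516]
wrist_force: [-0.7, 0.8, 4.6]
opening: 0.0401
```

Call:
servo_tool(
  rows=[0,0,0,0,0,0,0,0,0,0,0,0,0,0,0,0,0,0],
)

```text
clock: 29.5
ee_pos: [0.4638, -0.2952, 0.0298]
tool_rot: [0.516, -0.483, 0.484, -0.516]
wrist_force: [-1.2, 0.2, 5.8]
opening: 0.0401
```

```bash
python3 plan.py 0.4642 -0.2945 0.1 -86.6
```

```text
[ 0.4638 -0.2952  0.0298] yaw -86.3
row [-0.0007, -0.0702, 0.0005] [-0.0, 0.005, 0.001] rows>=1.7 force [-1.2  0.2  5.8] t 29.5 open 0.0401
```

Call:
servo_tool(
  rows=[0,-0.01,0,0,0,0,0,-0.03,0,0,0,0,0,-0.06,0,0,0,0,0,-0.08,0,0,0,0,0,-0.09,0,0,0,0],
)

```text
clock: 29.92
ee_pos: [0.4646, -0.2956, 0.1221]
tool_rot: [-0.516, 0.482, -0.485, 0.516]
wrist_force: [0.1, 0.2, -0.4]
opening: 0.0404
```

Call:
servo_tool(
  rows=[-0.015,0,0,0,0,0,-0.045,0,0,0,0,0,-0.08,0,0,0,0,0,-0.12,0,0,0,0,0,-0.16,0,0,0,0,0],
)

```text
clock: 30.33
ee_pos: [0.4526, -0.1344, 0.1192]
tool_rot: [0.516, -0.484, 0.484, -0.515]
wrist_force: [0.9, 1.1, -1.2]
opening: 0.0401
```

```bash
python3 plan.py 0.4568 0.0215 0.12 -86.6; python3 -c "
from h import *
crop('scene',(120,100,380,300),'s16.png',3)"
```

```text
[ 0.4526 -0.1344  0.1192] yaw -86.4
row [-0.1553, -0.0008, 0.014] [0.0, 0.004, -0.0] rows>=3.7 force [ 0.9  1.1 -1.2] t 30.3 open 0.0401
```

View pics/s16.png

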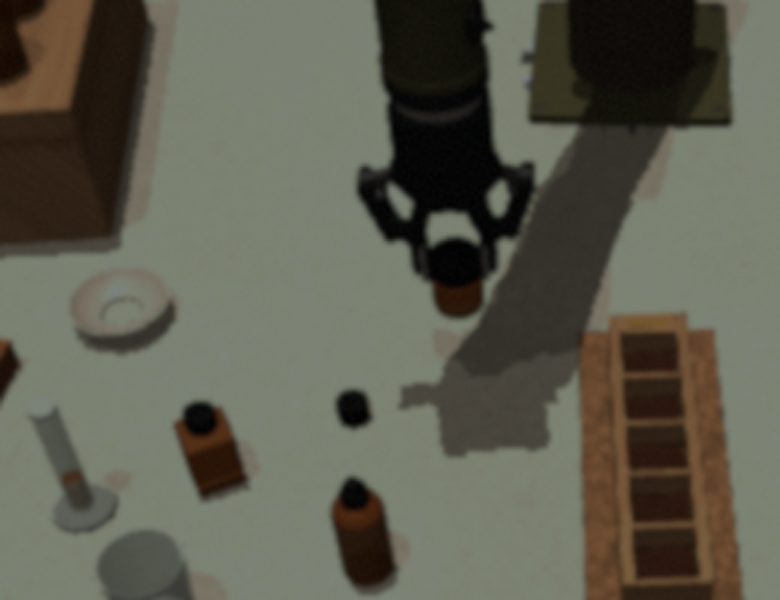

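Jar in hand, upright.

Call:
servo_tool(
  rows=[-0.04,0,0.004,0,0,0,-0.08,0,0.008,0,0,0,-0.115,0,0.011,0,0,0,-0.14,0,0.013,0,0,0,-0.152,0,0.014,0,0,0],
)

```text
clock: 30.8
ee_pos: [0.4574, 0.022, 0.1192]
tool_rot: [-0.517, 0.482, -0.481, 0.518]
wrist_force: [0.9, -0.7, -1.1]
opening: 0.0401
```

Call:
servo_tool(
  rows=[0,0,0,0,0,0,0,0,0,0,0,0,0,0.01,0,0,0,0,0,0.02,0,0,0,0,0,0.02,0,0,0,0],
)

```text
clock: 31.22
ee_pos: [0.4564, 0.0149, 0.0981]
tool_rot: [0.516, -0.485, 0.484, -0.514]
wrist_force: [-0.3, -0.2, -0.5]
opening: 0.0402
```

Call:
servo_tool(
  rows=[0,0,0,0,0,0,0,0,0,0,0,0,0,0,0,0,0,0],
)

```text
clock: 31.47
ee_pos: [0.4576, 0.0165, 0.0997]
tool_rot: [-0.516, 0.484, -0.484, 0.516]
wrist_force: [0.5, -0.1, -1.1]
opening: 0.0401
```

```bash
python3 plan.py 0.4566 0.0215 0.045 -86.6; python3 -c "
from h import *
crop('scene',(290,130,390,270),'s17.png',5)"
```

```text
[0.4576 0.0165 0.0997] yaw -86.4
row [-0.0051, 0.0547, -0.0007] [-0.001, 0.004, 0.0] rows>=1.3 force [ 0.5 -0.1 -1.1] t 31.5 open 0.0401
```

View pics/s17.png

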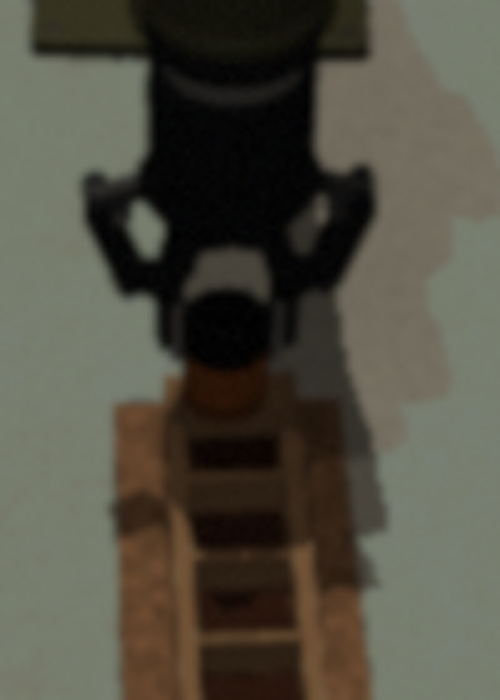

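Call:
servo_tool(
  rows=[-0.005,0.005,-0.001,0,0,0,-0.005,0.015,-0.001,0,0,0,-0.005,0.025,-0.001,0,0,0,-0.005,0.03,-0.001,0,0,0,-0.005,0.03,-0.001,0,0,0],
)

```text
clock: 31.93
ee_pos: [0.4554, 0.0224, 0.0684]
tool_rot: [0.517, -0.484, 0.483, -0.516]
wrist_force: [0.3, 0.3, -1.5]
opening: 0.0406
```

Call:
servo_tool(
  rows=[0,0,0,0,0,0,0,0,0,0,0,0],
)

```text
clock: 32.1
ee_pos: [0.4562, 0.0222, 0.0695]
tool_rot: [-0.516, 0.483, -0.484, 0.516]
wrist_force: [0.1, -0.8, -0.8]
opening: 0.0401
```

```bash
python3 plan.py 0.4566 0.0215 0.045 -86.6; python3 -c "
from h import *
crop('scene',(290,130,390,270),'s18.png',5)"
```

```text
[0.4562 0.0222 0.0695] yaw -86.3
row [0.0007, 0.0245, 0.0004] [-0.0, 0.006, 0.0] rows>=0.6 force [ 0.1 -0.8 -0.8] t 32.1 open 0.0401
```

View pics/s18.png

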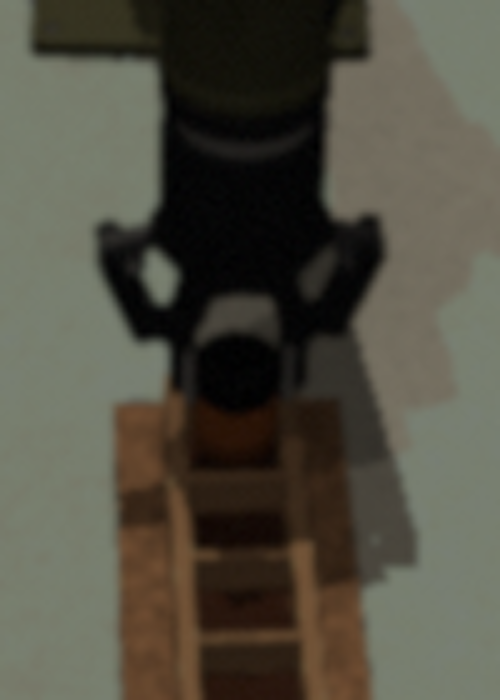

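Call:
servo_tool(
  rows=[0.0007,0.006,0,0,0,0,0.0007,0.012,0,0,0,0,0.0007,0.018,0,0,0,0,0.0007,0.022,0,0,0,0,0.0007,0.022,0,0,0,0],
)

```text
clock: 32.57
ee_pos: [0.4555, 0.0214, 0.0463]
tool_rot: [0.516, -0.484, 0.483, -0.515]
wrist_force: [-0.2, -0.1, -1.1]
opening: 0.0403
```

Call:
servo_tool(
  rows=[0,0.001,0,0,0,0,0,0.002,0,0,0,0,0,0.002,0,0,0,0],
)

```text
clock: 32.82
ee_pos: [0.4561, 0.0214, 0.0452]
tool_rot: [-0.516, 0.483, -0.484, 0.516]
wrist_force: [-0.5, -0.8, -1.5]
opening: 0.0401
```

Call:
servo_tool(
  rows=[0,0.0008,0,0,0,0,0,0.0015,0,0,0,0,0,0.0015,0,0,0,0],
)

```text
clock: 33.07
ee_pos: [0.4562, 0.0214, 0.0448]
tool_rot: [-0.516, 0.483, -0.484, 0.516]
wrist_force: [-0.8, -0.7, 9.3]
opening: 0.0402
```

Call:
servo_tool(
  rows=[0,0,0,0,0,0,0,0,0,0,0,0,0,0,0,0,0,0,0,0,0,0,0,0],
  hand=0.0854,
)

```text
clock: 33.4
ee_pos: [0.4562, 0.0214, 0.0438]
tool_rot: [-0.516, 0.484, -0.484, 0.516]
wrist_force: [-0.2, -0.1, 0.5]
opening: 0.085
```

Call:
servo_tool(
  rows=[0,-0.02,0,0,0,0,0,-0.05,0,0,0,0,0,-0.09,0,0,0,0,0,-0.12,0,0,0,0,0,-0.13,0,0,0,0],
)

```text
clock: 33.82
ee_pos: [0.4578, 0.0216, 0.1775]
tool_rot: [-0.514, 0.482, -0.485, 0.517]
wrist_force: [0.1, 0.1, -0.1]
opening: 0.0856
```

```bash
python3 plan.py 0.56 -0.2 0.17 -86.6; python3 -c "
from h import *
crop('scene',(290,130,390,270),'s19.png',5)"
```

```text
[0.4578 0.0216 0.1775] yaw -86.3
row [0.2277, 0.0079, 0.0877] [-0.006, 0.005, -0.0] rows>=5.9 force [ 0.1  0.1 -0.1] t 33.8 open 0.0856
```

View pics/s19.png

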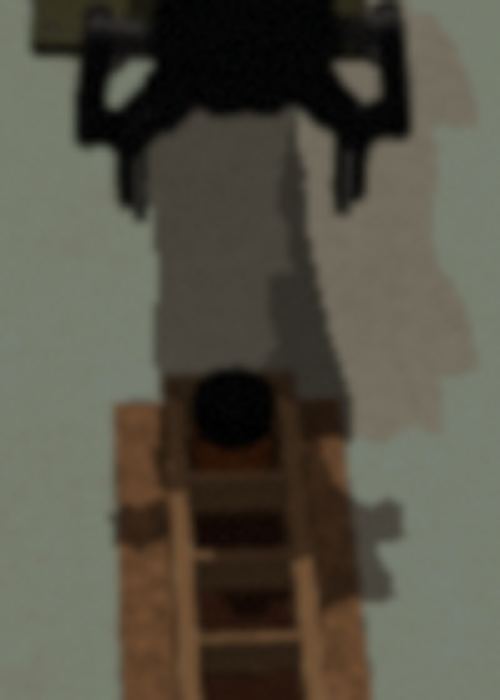

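```bash
python3 -c "
from h import *
f=lambda L:[(370+a/5,180+b/5) for a,b in L]
g=lambda L:[(120+a/5,170+b/5) for a,b in L]
def show(n,L,z):
    P=np.array([atz(n,v,z) for v in L]);
    print(n,P.round(4).tolist(),P.mean(0).round(4))
    for i in range(len(P)-1):
        d=P[i+1]-P[i]; print(np.degrees(np.arctan2(d[1],d[0])).round(1),np.linalg.norm(d).round(4))
show('top',f([(333,292),(400,256),(436,317),(366,358)]),.056)
show('scene',g([(293,358),(368,331),(390,376),(313,403)]),.056)
print(atz('top',f([(392,298)])[0],.076),atz('scene',g([(334,342)])[0],.076),tri(g([(334,342)])[0],f([(392,298)])[0]))
"
```

```text
top [[0.5686, -0.3028, 0.056], [0.587, -0.3377, 0.056], [0.5553, -0.3541, 0.056], [0.5346, -0.3176, 0.056]] [ 0.5614 -0.3281  0.056 ]
-62.3 0.0394
-152.7 0.0357
119.7 0.0419
scene [[0.5611, -0.349, 0.056], [0.5433, -0.317, 0.056], [0.5713, -0.3014, 0.056], [0.5885, -0.334, 0.056]] [ 0.5661 -0.3254  0.056 ]
119.0 0.0366
29.1 0.032
-62.2 0.0369
[ 0.56172764 -0.32724918  0.076     ] [ 0.56826311 -0.32412815  0.076     ] (array([ 0.5626529 , -0.32769386,  0.0697962 ]), np.float64(0.0022699272729891466))
```

Call:
servo_tool(
  rows=[0.035,0,0.01,0,-0.1,0,0.075,0,0.02,0,-0.2,0,0.115,0,0.03,0,-0.3,0,0.155,0,0.04,0,-0.4,0,0.19,0,0.05,0,-0.5,0],
)

```text
clock: 34.28
ee_pos: [0.5177, -0.1681, 0.1726]
tool_rot: [0.621, -0.34, 0.339, -0.62]
wrist_force: [0.5, 1.5, 0.4]
opening: 0.0856
```

```bash
python3 plan.py 0.567 -0.326 0.16 28.8
```

```text
[ 0.5177 -0.1681  0.1726] yaw -57.5
row [0.1597, 0.0126, -0.0434] [0.001, -1.505, -0.002] rows>=12.0 force [0.5 1.5 0.4] t 34.3 open 0.0856
```

Call:
servo_tool(
  rows=[0.035,0,-0.01,0,-0.12,0,0.07,0,-0.02,0,-0.24,0,0.11,0,-0.03,0,-0.36,0,0.14,0,-0.04,0,-0.48,0,0.16,0,-0.043,0,-0.6,0],
)

```text
clock: 34.7
ee_pos: [0.5659, -0.3288, 0.1717]
tool_rot: [0.693, -0.143, 0.142, -0.692]
wrist_force: [0.3, -0.6, -0.5]
opening: 0.0854
```

Call:
servo_tool(
  rows=[0,0,0,0,-0.12,0,0,0,0,0,-0.24,0,0,0,0,0,-0.36,0,0,0,0,0,-0.48,0,0,0,0,0,-0.6,0],
)

```text
clock: 35.12
ee_pos: [0.5669, -0.3229, 0.172]
tool_rot: [-0.703, -0.07, 0.071, 0.704]
wrist_force: [-1.8, -0.4, -0.0]
opening: 0.0855
```

Call:
servo_tool(
  rows=[0,0,0,0,-0.12,0,0,0,0,0,-0.24,0,0,0,0,0,-0.305,0,0,0,0,0,-0.305,0,0,0,0,0,-0.305,0],
)

```text
clock: 35.53
ee_pos: [0.567, -0.3229, 0.1724]
tool_rot: [-0.685, -0.174, 0.174, 0.686]
wrist_force: [-0.7, -0.4, -0.5]
opening: 0.0854
```

```bash
python3 plan.py 0.567 -0.326 0.03 28.8; python3 -c "
from h import *
print(r.read_state()['joints'].round(2))
crop('scene',(120,120,280,320),'s20.png',4)"
```

```text
[ 0.567  -0.3229  0.1724] yaw 28.5
row [-0.0014, 0.1424, -0.003] [-0.002, -0.006, -0.001] rows>=3.4 force [-0.7 -0.4 -0.5] t 35.5 open 0.0854
[ 0.85  0.91 -0.82  1.51  0.73  1.05  0.35]
```

View pics/s20.png

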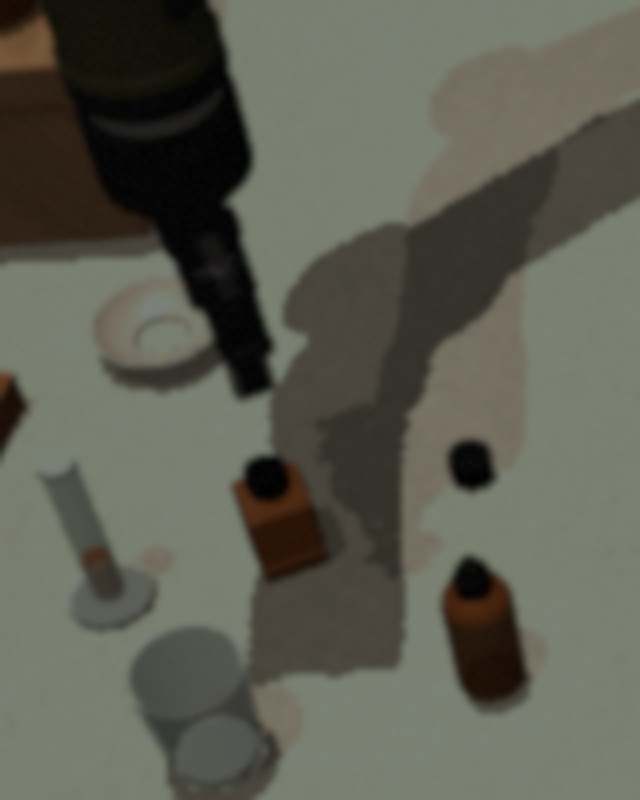

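Call:
servo_tool(
  rows=[-0.001,0.035,-0.003,0,0,0,-0.001,0.07,-0.003,0,0,0,-0.001,0.1,-0.003,0,0,0,-0.001,0.125,-0.003,0,0,0,-0.001,0.14,-0.003,0,0,0],
)

```text
clock: 36.0
ee_pos: [0.5662, -0.3258, 0.0304]
tool_rot: [-0.685, -0.173, 0.176, 0.686]
wrist_force: [0.8, 0.1, 0.2]
opening: 0.0851
```

Call:
servo_tool(
  rows=[0,0,0,0,0,0,0,0,0,0,0,0,0,0,0,0,0,0,0,0,0,0,0,0,0,0,0,0,0,0],
  hand=0.034,
)

```text
clock: 36.42
ee_pos: [0.5698, -0.3268, 0.0362]
tool_rot: [0.686, 0.176, -0.173, -0.684]
wrist_force: [-0.0, -1.8, 4.8]
opening: 0.0384
```

Call:
servo_tool(
  rows=[0,0,0,0,0,0,0,0,0,0,0,0,0,0,0,0,0,0],
)

```text
clock: 36.67
ee_pos: [0.5698, -0.3268, 0.0362]
tool_rot: [0.686, 0.176, -0.173, -0.684]
wrist_force: [-0.1, 0.2, 6.7]
opening: 0.0383
```

Call:
servo_tool(
  rows=[0,0,0,0,0,0,0,0,0,0,0,0,0,-0.01,0,0,0,0,0,-0.04,0,0,0,0,0,-0.06,0,0,0,0],
  hand=0.0854,
)

```text
clock: 37.08
ee_pos: [0.5683, -0.3259, 0.0955]
tool_rot: [-0.685, -0.175, 0.175, 0.685]
wrist_force: [0.9, 0.3, 1.5]
opening: 0.0854
```

Call:
servo_tool(
  rows=[0,0,0,0,0.12,0,0,0,0,0,0.24,0,0,0,0,0,0.36,0,0,0,0,0,0.48,0,0,0,0,0,0.6,0],
)

```text
clock: 37.5
ee_pos: [0.5682, -0.3261, 0.0946]
tool_rot: [-0.706, 0.038, -0.038, 0.706]
wrist_force: [1.3, 0.7, 0.6]
opening: 0.0856
```

Call:
servo_tool(
  rows=[0,0,0,0,0.12,0,0,0,0,0,0.24,0,0,0,0,0,0.36,0,0,0,0,0,0.48,0,0,0,0,0,0.6,0],
)

```text
clock: 37.92
ee_pos: [0.5683, -0.3259, 0.0945]
tool_rot: [-0.663, 0.245, -0.245, 0.664]
wrist_force: [0.2, 0.1, -0.7]
opening: 0.0854
```

Call:
servo_tool(
  rows=[0,0,0,0,0.12,0,0,0,0,0,0.24,0,0,0,0,0,0.365,0,0,0,0,0,0.365,0,0,0,0,0,0.365,0],
)

```text
clock: 38.33
ee_pos: [0.5684, -0.3259, 0.0944]
tool_rot: [0.61, -0.358, 0.358, -0.61]
wrist_force: [0.8, 0.8, 0.0]
opening: 0.0854
```

```bash
python3 plan.py 0.569 -0.3268 0.03 -61.2
```

```text
[ 0.5684 -0.3259  0.0944] yaw -60.9
row [0.001, 0.0644, 0.0001] [-0.0, 0.006, 0.0] rows>=1.5 force [0.8 0.8 0. ] t 38.3 open 0.0854
```

Call:
servo_tool(
  rows=[0.001,0.02,0,0,0.006,0,0.001,0.045,0,0,0.006,0,0.001,0.064,0,0,0.006,0,0.001,0.064,0,0,0.006,0],
)

```text
clock: 38.67
ee_pos: [0.5657, -0.3259, 0.0261]
tool_rot: [0.609, -0.363, 0.358, -0.608]
wrist_force: [0.0, 0.2, -1.2]
opening: 0.0855
```

Call:
servo_tool(
  rows=[0,0,0,0,0,0,0,0,0,0,0,0,0,0,0,0,0,0,0,0,0,0,0,0,0,0,0,0,0,0],
  hand=0.032,
)

```text
clock: 39.08
ee_pos: [0.5699, -0.3275, 0.0316]
tool_rot: [-0.608, 0.36, -0.362, 0.608]
wrist_force: [-0.1, 0.3, 7.0]
opening: 0.0391
```

Call:
servo_tool(
  rows=[0,0,0,0,0,0,0,0,0,0,0,0,0,0,0,0,0,0],
)

```text
clock: 39.33
ee_pos: [0.5699, -0.3276, 0.0316]
tool_rot: [-0.608, 0.36, -0.362, 0.608]
wrist_force: [0.2, -0.2, 6.3]
opening: 0.0389
```

Call:
servo_tool(
  rows=[0,-0.01,0,0,0,0,0,-0.03,0,0,0,0,0,-0.06,0,0,0,0,0,-0.09,0,0,0,0,0,-0.11,0,0,0,0],
)

```text
clock: 39.75
ee_pos: [0.5694, -0.3273, 0.1431]
tool_rot: [-0.608, 0.36, -0.362, 0.608]
wrist_force: [-0.0, -0.4, -0.3]
opening: 0.0387
```

```bash
python3 plan.py 0.5087 0.0246 0.14 -86.6;python3 -c "
from h import *
crop('scene',(120,100,280,320),'s21.png',4)"
```

```text
[ 0.5694 -0.3273  0.1431] yaw -61.4
row [-0.3381, 0.0025, 0.1151] [-0.002, 0.44, 0.002] rows>=8.6 force [-0.  -0.4 -0.3] t 39.8 open 0.0387
```

View pics/s21.png

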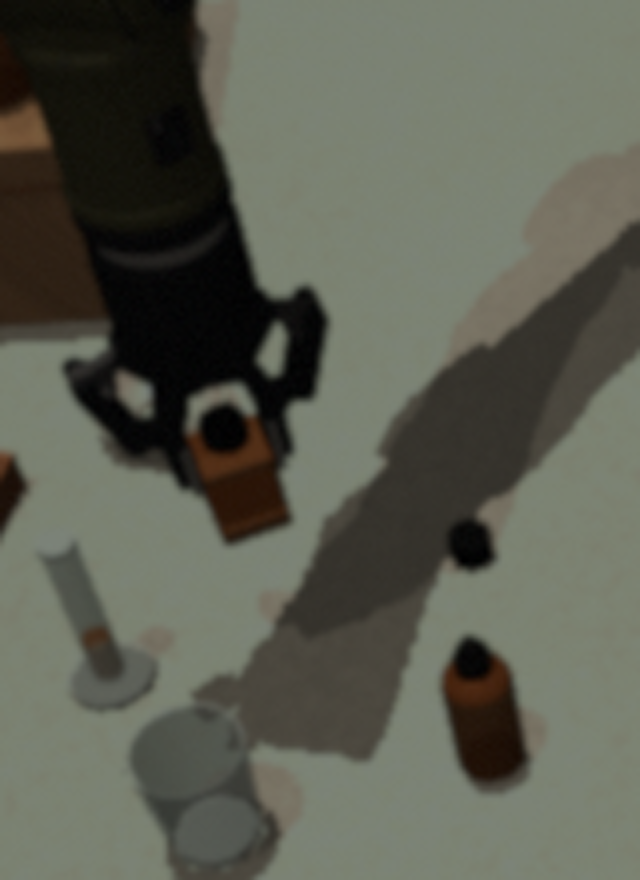

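Call:
servo_tool(
  rows=[-0.025,0,0.008,0,0.05,0,-0.06,0,0.02,0,0.1,0,-0.095,0,0.032,0,0.15,0,-0.13,0,0.044,0,0.2,0,-0.165,0,0.056,0,0.25,0],
)

```text
clock: 40.22
ee_pos: [0.5381, -0.154, 0.1402]
tool_rot: [-0.557, 0.435, -0.435, 0.558]
wrist_force: [0.7, 0.9, -0.5]
opening: 0.039
```

```bash
python3 plan.py 0.5087 0.0246 0.14 -86.6
```

```text
[ 0.5381 -0.154   0.1402] yaw -75.9
row [-0.1804, 0.0003, 0.015] [-0.0, 0.186, -0.0] rows>=4.3 force [ 0.7  0.9 -0.5] t 40.2 open 0.039
```

Call:
servo_tool(
  rows=[-0.035,0,0.003,0,0.04,0,-0.075,0,0.006,0,0.08,0,-0.115,0,0.009,0,0.12,0,-0.15,0,0.012,0,0.16,0,-0.175,0,0.015,0,0.186,0],
)

```text
clock: 40.63
ee_pos: [0.5092, 0.0222, 0.1403]
tool_rot: [-0.516, 0.484, -0.483, 0.516]
wrist_force: [-0.5, 0.4, -1.5]
opening: 0.0389
```

Call:
servo_tool(
  rows=[0,0,0,0,0,0,0,0.01,0,0,0,0,0,0.025,0,0,0,0,0,0.035,0,0,0,0,0,0.035,0,0,0,0],
)

```text
clock: 41.05
ee_pos: [0.5089, 0.0162, 0.1027]
tool_rot: [0.516, -0.485, 0.484, -0.514]
wrist_force: [-1.2, 0.4, -1.0]
opening: 0.0391
```

Call:
servo_tool(
  rows=[0,0,0,0,0,0,0,0,0,0,0,0,0,0,0,0,0,0],
)

```text
clock: 41.3
ee_pos: [0.5108, 0.0175, 0.1052]
tool_rot: [-0.515, 0.484, -0.485, 0.516]
wrist_force: [0.4, -0.3, -1.4]
opening: 0.0389
```

```bash
python3 plan.py 0.5087 0.0246 0.0466 -86.6
```

```text
[0.5108 0.0175 0.1052] yaw -86.4
row [-0.0073, 0.0586, -0.0017] [-0.001, 0.003, 0.0] rows>=1.4 force [ 0.4 -0.3 -1.4] t 41.3 open 0.0389
```

Call:
servo_tool(
  rows=[-0.0073,0.008,-0.002,0,0,0,-0.0073,0.018,-0.002,0,0,0,-0.0073,0.028,-0.002,0,0,0,-0.0073,0.03,-0.002,0,0,0,-0.0073,0.03,-0.002,0,0,0],
)

```text
clock: 41.72
ee_pos: [0.507, 0.025, 0.0735]
tool_rot: [0.516, -0.484, 0.483, -0.515]
wrist_force: [-1.1, -0.3, -0.8]
opening: 0.0388
```

Call:
servo_tool(
  rows=[0,0,0,0,0,0,0,0,0,0,0,0],
)

```text
clock: 41.88
ee_pos: [0.5081, 0.0249, 0.0748]
tool_rot: [-0.515, 0.484, -0.484, 0.515]
wrist_force: [-0.1, 0.5, -0.8]
opening: 0.0388
```

```bash
python3 plan.py 0.5087 0.0246 0.0466 -86.6; python3 -c "
from h import *
crop('scene',(290,130,390,290),'s22.png',5)"
```

```text
[0.5081 0.0249 0.0748] yaw -86.4
row [0.0004, 0.0282, 0.0006] [-0.0, 0.003, 0.0] rows>=0.7 force [-0.1  0.5 -0.8] t 41.9 open 0.0388
```

View pics/s22.png

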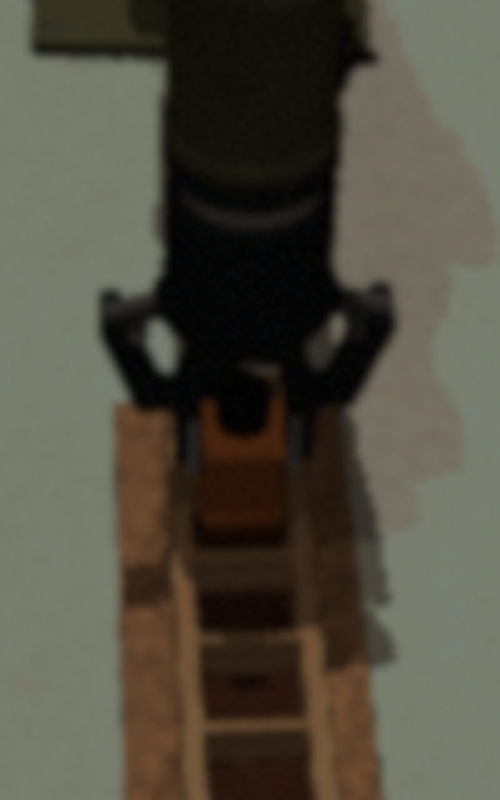

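Aligned. Lower.

Call:
servo_tool(
  rows=[0,0.006,0.0006,0,0,0,0,0.012,0.0006,0,0,0,0,0.018,0.0006,0,0,0,0,0.024,0.0006,0,0,0,0,0.026,0.0006,0,0,0],
)

```text
clock: 42.35
ee_pos: [0.5079, 0.025, 0.0476]
tool_rot: [0.516, -0.484, 0.484, -0.515]
wrist_force: [-0.7, -0.7, -1.5]
opening: 0.0387
```

Call:
servo_tool(
  rows=[0,0.001,0,0,0,0,0,0.0015,0,0,0,0,0,0.0015,0,0,0,0],
)

```text
clock: 42.6
ee_pos: [0.5085, 0.0251, 0.0472]
tool_rot: [0.515, -0.484, 0.484, -0.515]
wrist_force: [0.6, 0.9, -1.3]
opening: 0.039
```

Call:
servo_tool(
  rows=[0,0.0008,0,0,0,0,0,0.0015,0,0,0,0,0,0.0015,0,0,0,0],
)

```text
clock: 42.85
ee_pos: [0.5087, 0.0251, 0.0465]
tool_rot: [-0.515, 0.484, -0.484, 0.516]
wrist_force: [-1.3, -0.4, 4.4]
opening: 0.0392
```

Call:
servo_tool(
  rows=[0,0,0,0,0,0,0,0,0,0,0,0,0,0,0,0,0,0,0,0,0,0,0,0],
  hand=0.0854,
)

```text
clock: 43.18
ee_pos: [0.5086, 0.0251, 0.0458]
tool_rot: [-0.515, 0.484, -0.484, 0.515]
wrist_force: [-1.0, 0.1, 1.0]
opening: 0.0844
```

Call:
servo_tool(
  rows=[0,-0.02,0,0,0,0,0,-0.05,0,0,0,0,0,-0.09,0,0,0,0,0,-0.12,0,0,0,0,0,-0.14,0,0,0,0],
)

```text
clock: 43.6
ee_pos: [0.5094, 0.0252, 0.1887]
tool_rot: [-0.514, 0.483, -0.485, 0.516]
wrist_force: [0.2, -1.7, -0.0]
opening: 0.0853
```

```bash
python3 plan.py 0.655 -0.193 0.19 3.4; python3 -c "
from h import *
crop('scene',(290,130,390,290),'s23.png',5)
crop('scene',(120,170,280,320),'s24.png',5)
crop('top',(370,180,530,330),'t24.png',5)"
```

```text
[0.5094 0.0252 0.1887] yaw -86.4
row [0.2269, -0.0008, 0.1316] [-0.003, -1.567, 0.003] rows>=12.5 force [ 0.2 -1.7 -0. ] t 43.6 open 0.0853
```

View pics/s23.png

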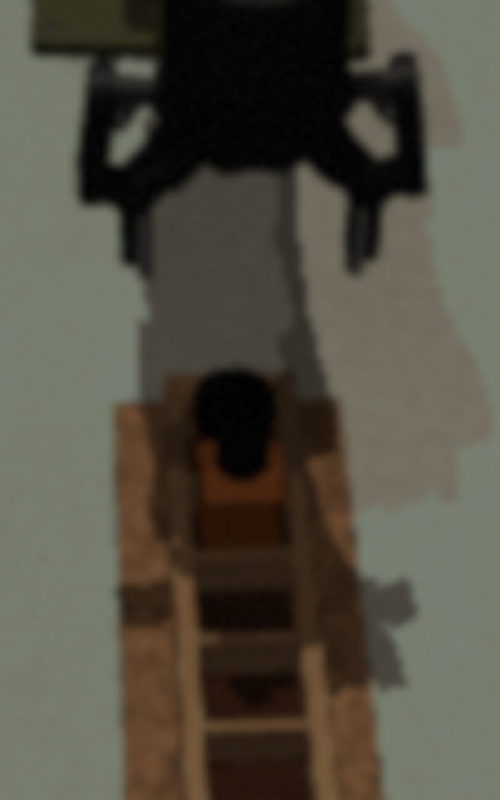

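View pics/s24.png

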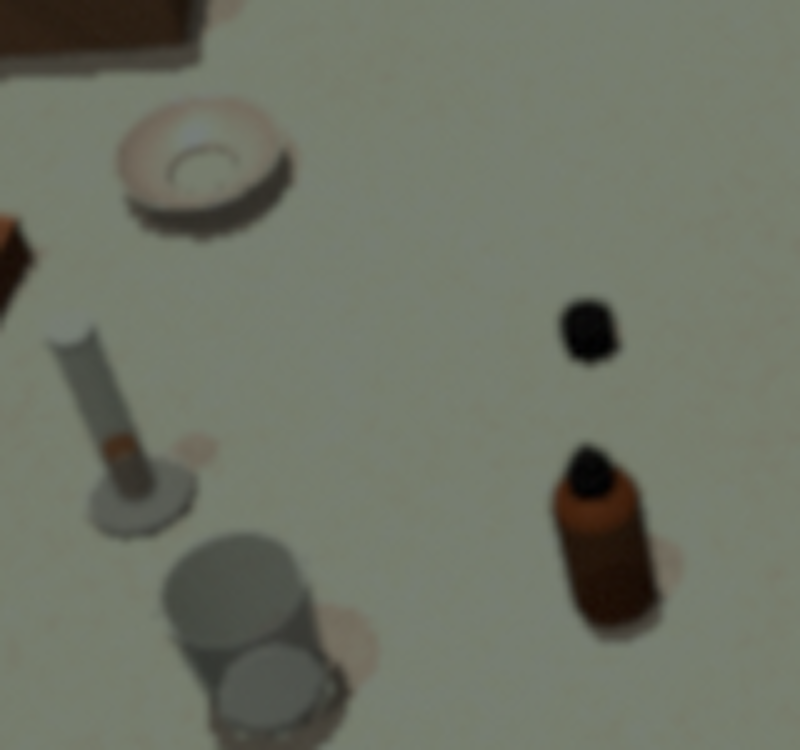

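View pics/t24.png

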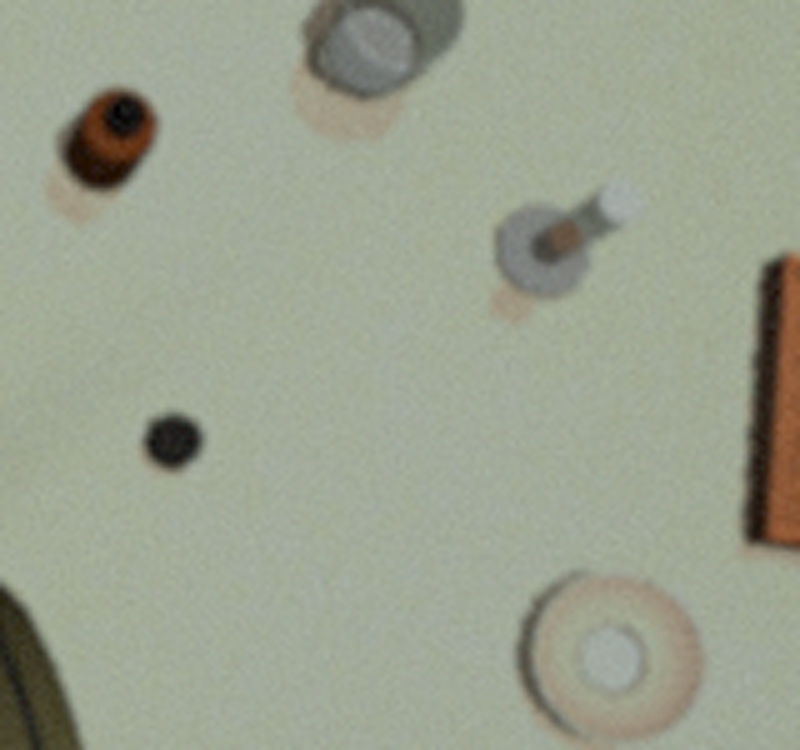

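```bash
python3 -c "
from h import *
f=lambda a,b:(370+a/5,180+b/5)
g=lambda a,b:(120+a/5,170+b/5)
for z in (.106,.1): print(z,atz('scene',g(588,452),z),atz('top',f(126,112),z))
print(atz('scene',g(592,474),.095),atz('top',f(124,117),.095))
"
```

```text
0.106 [ 0.65565253 -0.19104383  0.106     ] [ 0.65115812 -0.19357892  0.106     ]
0.1 [ 0.65079833 -0.19246541  0.1       ] [ 0.65269944 -0.19450685  0.1       ]
[ 0.65897726 -0.19030548  0.095     ] [ 0.65141587 -0.19419038  0.095     ]
```

Call:
servo_tool(
  rows=[0.035,0,0.02,0,-0.11,0,0.07,0,0.04,0,-0.22,0,0.105,0,0.06,0,-0.33,0,0.14,0,0.08,0,-0.44,0,0.17,0,0.1,0,-0.55,0],
)

```text
clock: 44.17
ee_pos: [0.6185, -0.1416, 0.1838]
tool_rot: [0.629, -0.326, 0.324, -0.627]
wrist_force: [0.6, 0.5, -0.2]
opening: 0.0855
```

```bash
python3 plan.py 0.655 -0.193 0.19 3.4
```

```text
[ 0.6185 -0.1416  0.1838] yaw -54.7
row [0.063, -0.0062, 0.0001] [0.002, -1.014, -0.003] rows>=8.1 force [ 0.6  0.5 -0.2] t 44.2 open 0.0855
```

Call:
servo_tool(
  rows=[0.015,-0.005,0,0,-0.12,0,0.03,-0.006,0,0,-0.24,0,0.045,-0.006,0,0,-0.36,0,0.06,-0.006,0,0,-0.48,0,0.063,-0.006,0,0,-0.6,0],
)

```text
clock: 44.58
ee_pos: [0.6551, -0.193, 0.1891]
tool_rot: [0.697, -0.126, 0.124, -0.695]
wrist_force: [-0.1, -0.4, 0.3]
opening: 0.085
```

Call:
servo_tool(
  rows=[0,0,0,0,-0.12,0,0,0,0,0,-0.24,0,0,0,0,0,-0.36,0,0,0,0,0,-0.41,0,0,0,0,0,-0.41,0],
)

```text
clock: 45.0
ee_pos: [0.6541, -0.1897, 0.1894]
tool_rot: [-0.706, -0.018, 0.02, 0.707]
wrist_force: [-0.7, -0.5, 0.1]
opening: 0.085
```

```bash
python3 plan.py 0.656 -0.193 0.042 3.4; python3 -c "
from h import *
print(r.read_state()['joints'].round(2))
crop('scene',(170,150,310,320),'s25.png',4)"
```

```text
[ 0.6541 -0.1897  0.1894] yaw 3.1
row [0.0022, 0.1474, -0.0036] [-0.001, -0.006, -0.003] rows>=3.5 force [-0.7 -0.5  0.1] t 45.0 open 0.085
[ 0.54  0.89 -0.69  1.4   0.6   1.07 -0.2 ]
```

View pics/s25.png

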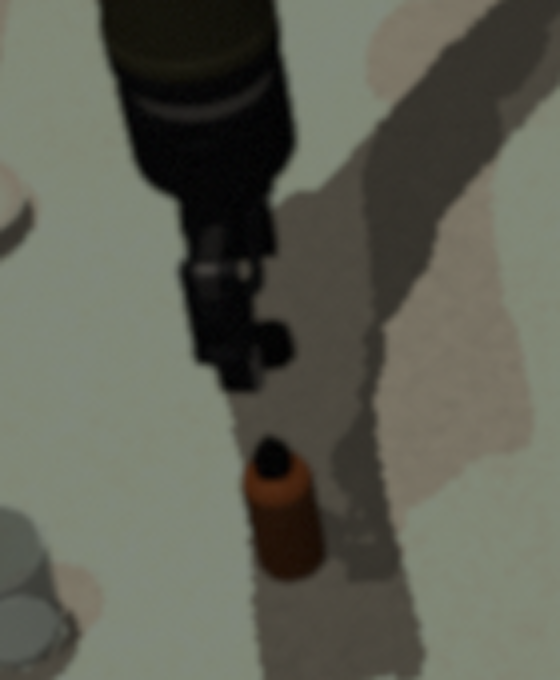

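Call:
servo_tool(
  rows=[0.002,0.03,-0.003,0,0,0,0.002,0.06,-0.003,0,0,0,0.002,0.09,-0.003,0,0,0,0.002,0.12,-0.003,0,0,0,0.002,0.146,-0.003,0,0,0],
)

```text
clock: 45.47
ee_pos: [0.656, -0.1925, 0.0428]
tool_rot: [-0.707, -0.017, 0.019, 0.707]
wrist_force: [0.7, 0.8, -0.3]
opening: 0.0855
```

Call:
servo_tool(
  rows=[0,0,0,0,0,0,0,0,0,0,0,0,0,0,0,0,0,0,0,0,0,0,0,0,0,0,0,0,0,0],
  hand=0.034,
)

```text
clock: 45.88
ee_pos: [0.6588, -0.1928, 0.0481]
tool_rot: [0.707, 0.019, -0.017, -0.707]
wrist_force: [-1.0, -0.1, 3.4]
opening: 0.0386
```

Call:
servo_tool(
  rows=[0,0,0,0,0,0,0,0,0,0,0,0,0,0,0,0,0,0],
)

```text
clock: 46.13
ee_pos: [0.6588, -0.1927, 0.048]
tool_rot: [0.707, 0.019, -0.017, -0.707]
wrist_force: [-1.0, -0.7, 7.3]
opening: 0.0386
```

Call:
servo_tool(
  rows=[0,0,0,0,0,0,0,0,0,0,0,0,0,-0.01,0,0,0,0,0,-0.03,0,0,0,0,0,-0.05,0,0,0,0],
  hand=0.0854,
)

```text
clock: 46.55
ee_pos: [0.6566, -0.1927, 0.0961]
tool_rot: [-0.707, -0.018, 0.019, 0.707]
wrist_force: [0.5, -0.6, 0.0]
opening: 0.0853
```

Call:
servo_tool(
  rows=[0,0,0,0,0.12,0,0,0,0,0,0.24,0,0,0,0,0,0.36,0,0,0,0,0,0.48,0,0,0,0,0,0.6,0],
)

```text
clock: 46.97
ee_pos: [0.6574, -0.1927, 0.0965]
tool_rot: [-0.68, 0.193, -0.194, 0.68]
wrist_force: [0.7, 0.2, 0.6]
opening: 0.0858
```

Call:
servo_tool(
  rows=[0,0,0,0,0.12,0,0,0,0,0,0.24,0,0,0,0,0,0.36,0,0,0,0,0,0.48,0,0,0,0,0,0.6,0],
)

```text
clock: 47.38
ee_pos: [0.6575, -0.1925, 0.0965]
tool_rot: [-0.592, 0.386, -0.386, 0.593]
wrist_force: [-0.1, 0.1, -0.6]
opening: 0.0853
```

Call:
servo_tool(
  rows=[0,0,0,0,0.12,0,0,0,0,0,0.24,0,0,0,0,0,0.365,0,0,0,0,0,0.365,0,0,0,0,0,0.365,0],
)

```text
clock: 47.8
ee_pos: [0.6575, -0.1925, 0.0963]
tool_rot: [-0.515, 0.484, -0.484, 0.515]
wrist_force: [-0.0, -0.2, 0.3]
opening: 0.0855
```

```bash
python3 plan.py 0.6588 -0.1927 0.042 -86.6
```

```text
[ 0.6575 -0.1925  0.0963] yaw -86.5
row [0.0003, 0.0543, 0.0013] [-0.0, 0.002, 0.0] rows>=1.3 force [-0.  -0.2  0.3] t 47.8 open 0.0855
```

Call:
servo_tool(
  rows=[0,0.02,0.001,0,0,0,0,0.04,0.001,0,0,0,0,0.053,0.001,0,0,0,0,0.053,0.001,0,0,0],
)

```text
clock: 48.13
ee_pos: [0.6558, -0.1921, 0.0397]
tool_rot: [0.516, -0.487, 0.483, -0.514]
wrist_force: [-0.2, -0.2, -0.5]
opening: 0.0851
```

Call:
servo_tool(
  rows=[0,0,0,0,0,0,0,0,0,0,0,0,0,0,0,0,0,0,0,0,0,0,0,0,0,0,0,0,0,0],
  hand=0.032,
)

```text
clock: 48.55
ee_pos: [0.6594, -0.193, 0.0443]
tool_rot: [-0.514, 0.484, -0.486, 0.515]
wrist_force: [-0.6, 0.2, 3.8]
opening: 0.0385
```

Call:
servo_tool(
  rows=[0,0,0,0,0,0,0,0,0,0,0,0,0,0,0,0,0,0],
)

```text
clock: 48.8
ee_pos: [0.6594, -0.193, 0.0443]
tool_rot: [-0.514, 0.485, -0.486, 0.515]
wrist_force: [0.1, -1.2, 6.4]
opening: 0.0386
```

Call:
servo_tool(
  rows=[0,-0.01,0,0,0,0,0,-0.03,0,0,0,0,0,-0.06,0,0,0,0,0,-0.09,0,0,0,0,0,-0.11,0,0,0,0],
)

```text
clock: 49.22
ee_pos: [0.6592, -0.1927, 0.1561]
tool_rot: [-0.514, 0.484, -0.486, 0.515]
wrist_force: [1.7, 0.3, 0.3]
opening: 0.0385
```

```bash
python3 plan.py 0.5606 0.0276 0.155 -86.6;python3 -c "
from h import *
crop('scene',(170,120,310,320),'s26.png',4)"
```

```text
[ 0.6592 -0.1927  0.1561] yaw -86.7
row [-0.2256, 0.0007, -0.0857] [-0.003, -0.001, 0.001] rows>=5.8 force [1.7 0.3 0.3] t 49.2 open 0.0385
```

View pics/s26.png

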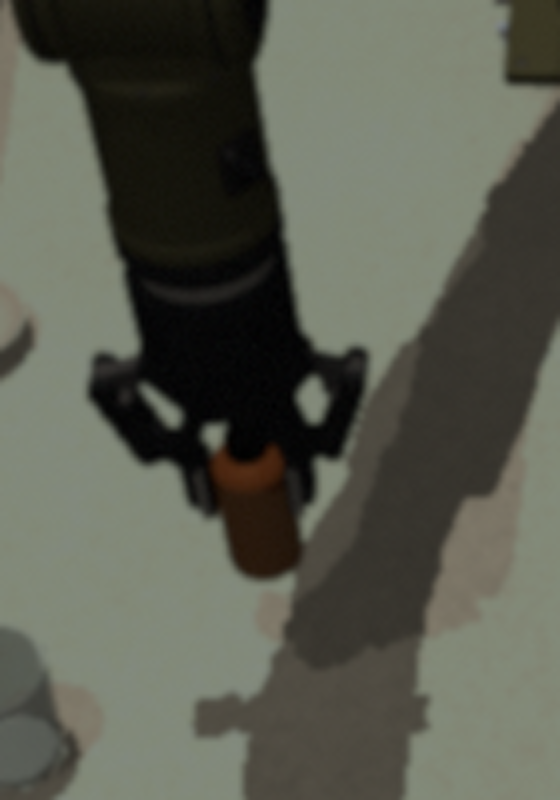

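Call:
servo_tool(
  rows=[-0.025,0,-0.01,0,0,0,-0.06,0,-0.023,0,0,0,-0.095,0,-0.036,0,0,0,-0.13,0,-0.05,0,0,0,-0.16,0,-0.063,0,0,0],
)

```text
clock: 49.68
ee_pos: [0.5847, -0.0338, 0.1531]
tool_rot: [-0.514, 0.485, -0.485, 0.515]
wrist_force: [0.4, 0.5, -1.5]
opening: 0.0386
```

Call:
servo_tool(
  rows=[-0.03,0,-0.01,0,0,0,-0.05,0,-0.018,0,0,0,-0.062,0,-0.022,0,0,0,-0.062,0,-0.022,0,0,0,-0.062,0,-0.022,0,0,0],
)

```text
clock: 50.1
ee_pos: [0.5611, 0.0233, 0.153]
tool_rot: [0.514, -0.485, 0.486, -0.514]
wrist_force: [0.2, -1.1, -1.7]
opening: 0.0388
```

Call:
servo_tool(
  rows=[0,0,0,0,0,0,0,0,0,0,0,0,0,0,0,0,0,0],
)

```text
clock: 50.35
ee_pos: [0.5612, 0.0221, 0.1526]
tool_rot: [0.514, -0.486, 0.486, -0.513]
wrist_force: [0.4, 0.9, -1.2]
opening: 0.0383
```

```bash
python3 plan.py 0.5610 0.0276 0.0593 -86.6
```

```text
[0.5612 0.0221 0.1526] yaw -86.9
row [-0.0056, 0.0933, 0.0001] [-0.0, -0.004, 0.001] rows>=2.2 force [ 0.4  0.9 -1.2] t 50.4 open 0.0383
```

Call:
servo_tool(
  rows=[-0.0055,0.012,0,0,-0.003,0,-0.0055,0.03,0,0,-0.003,0,-0.0055,0.048,0,0,-0.003,0,-0.0055,0.062,0,0,-0.003,0,-0.0055,0.065,0,0,-0.003,0],
)

```text
clock: 50.77
ee_pos: [0.5591, 0.0283, 0.0856]
tool_rot: [0.516, -0.486, 0.484, -0.514]
wrist_force: [-0.4, -0.9, -0.7]
opening: 0.0388
```

Call:
servo_tool(
  rows=[0,0,0,0,0,0,0,0,0,0,0,0,0,0,0,0,0,0],
)

```text
clock: 51.02
ee_pos: [0.5612, 0.0293, 0.0887]
tool_rot: [-0.514, 0.484, -0.485, 0.515]
wrist_force: [-0.1, 1.0, -1.3]
opening: 0.0385
```

```bash
python3 plan.py 0.5610 0.0276 0.0593 -86.6; python3 -c "
from h import *
crop('scene',(290,130,390,290),'s27.png',5)"
```

```text
[0.5612 0.0293 0.0887] yaw -86.6
row [0.0017, 0.0294, -0.0004] [-0.002, 0.001, -0.0] rows>=0.7 force [-0.1  1.  -1.3] t 51.0 open 0.0385
```

View pics/s27.png

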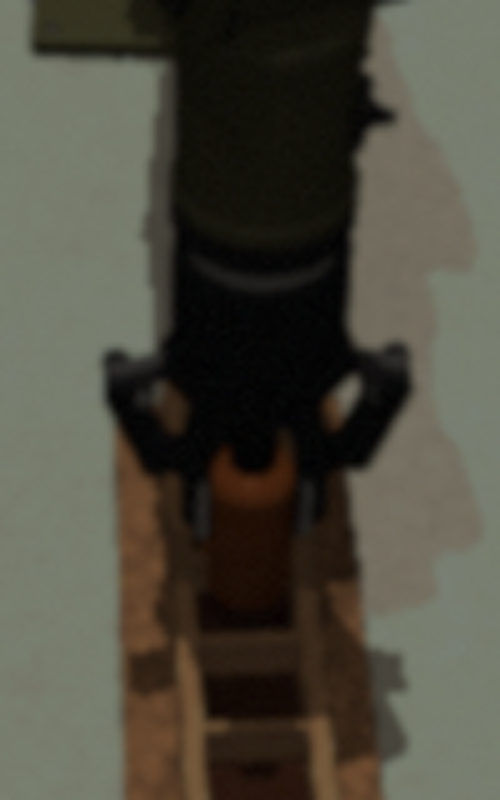

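Call:
servo_tool(
  rows=[0.0017,0.006,0,0,0,0,0.0017,0.012,0,0,0,0,0.0017,0.018,0,0,0,0,0.0017,0.024,0,0,0,0,0.0017,0.027,0,0,0,0],
)

```text
clock: 51.48
ee_pos: [0.5608, 0.028, 0.0599]
tool_rot: [-0.515, 0.484, -0.485, 0.515]
wrist_force: [0.4, 1.1, 0.2]
opening: 0.0384
```

Call:
servo_tool(
  rows=[0,0.001,0,0,0,0,0,0.0015,0,0,0,0,0,0.0015,0,0,0,0],
)

```text
clock: 51.73
ee_pos: [0.5608, 0.028, 0.0593]
tool_rot: [-0.515, 0.484, -0.485, 0.515]
wrist_force: [0.6, 0.2, -1.7]
opening: 0.0386
```

Call:
servo_tool(
  rows=[0,0.0008,0,0,0,0,0,0.0015,0,0,0,0,0,0.0015,0,0,0,0],
)

```text
clock: 51.98
ee_pos: [0.5609, 0.028, 0.0592]
tool_rot: [-0.515, 0.484, -0.485, 0.515]
wrist_force: [0.9, -0.5, 10.3]
opening: 0.0386
```

Contact with the floor. Release and rise.

Call:
servo_tool(
  rows=[0,0,0,0,0,0,0,0,0,0,0,0,0,0,0,0,0,0,0,0,0,0,0,0],
  hand=0.0854,
)

```text
clock: 52.32
ee_pos: [0.5599, 0.0277, 0.0575]
tool_rot: [0.515, -0.485, 0.484, -0.515]
wrist_force: [-0.1, -0.5, 0.4]
opening: 0.0838
```

Call:
servo_tool(
  rows=[0,-0.02,0,0,0,0,0,-0.05,0,0,0,0,0,-0.09,0,0,0,0,0,-0.13,0,0,0,0,0,-0.17,0,0,0,0],
)

```text
clock: 52.73
ee_pos: [0.5596, 0.0277, 0.2292]
tool_rot: [0.515, -0.485, 0.484, -0.515]
wrist_force: [0.8, -1.4, -0.6]
opening: 0.0855
```

Call:
servo_tool(
  rows=[0.035,0,0,0,0,0,0.075,0,0,0,0,0,0.115,0,0,0,0,0,0.155,0,0,0,0,0,0.195,0,0,0,0,0],
)

```text
clock: 53.15
ee_pos: [0.5717, -0.1687, 0.2277]
tool_rot: [0.515, -0.485, 0.484, -0.515]
wrist_force: [0.8, -0.4, -0.3]
opening: 0.0856
```

Call:
servo_tool(
  rows=[0.02,0,0,0,0,0,0.02,0,0,0,0,0,0.02,0,0,0,0,0],
)

```text
clock: 53.4
ee_pos: [0.5727, -0.1884, 0.2272]
tool_rot: [0.514, -0.486, 0.485, -0.514]
wrist_force: [-0.1, 0.0, -0.2]
opening: 0.0855
```

```bash
python3 -c "
from h import *
for n in ('scene','top'): cv2.imwrite('pics/'+n+'_end.png',camera(n)[:,:,::-1])
crop('scene',(290,150,500,320),'s28.png',4)
crop('top',(170,170,350,340),'t28.png',4)
print(r.read_state()['opening'],r.read_state()['wrist_force'])
for n in C:
  for t in 'jar square_bottle dropper_bottle capped_bottle pump_bottle pocket1 pocket2 pocket3'.split():
    print(n,t,[(np.round(d['point'],1).tolist(),round(d['confidence'],2)) for d in landmark_of(t,n)[:2]])
o=np.array([.5516,.0271,.003]); u=np.array([.9982,.0593,0])
for d in (-.095,-.043,.009): print([proj(n,o+d*u+[0,0,.012]).round(1) for n in C])
"
```

```text
0.08565751664606462 [-0.29642657  0.35254382 -0.59254121]
scene jar [([336.3, 225.3], 0.63)]
scene square_bottle [([339.2, 239.4], 0.66), ([440.4, 229.6], 0.3)]
scene dropper_bottle [([337.5, 256.8], 0.68), ([338.4, 226.0], 0.52)]
scene capped_bottle []
scene pump_bottle [([524.5, 271.6], 0.7)]
scene pocket1 [([338.4, 290.1], 0.84), ([335.2, 241.5], 0.83)]
scene pocket2 [([338.4, 290.1], 0.84), ([335.2, 241.5], 0.83)]
scene pocket3 [([338.4, 290.1], 0.84), ([335.2, 241.5], 0.83)]
top jar [([308.3, 284.3], 0.68)]
top square_bottle [([312.0, 267.2], 0.73), ([310.7, 281.1], 0.63)]
top dropper_bottle [([306.4, 246.2], 0.61)]
top capped_bottle []
top pump_bottle []
top pocket1 [([309.6, 283.7], 0.89), ([308.9, 223.5], 0.79)]
top pocket2 [([309.6, 283.7], 0.89), ([308.9, 223.5], 0.79)]
top pocket3 [([309.6, 283.7], 0.89), ([308.9, 223.5], 0.79)]
[array([335.9, 223.6]), array([309.7, 284.6])]
[array([337.1, 238.9]), array([308.4, 264.8])]
[array([338.3, 255. ]), array([307.2, 245.2])]
```

View pics/s28.png

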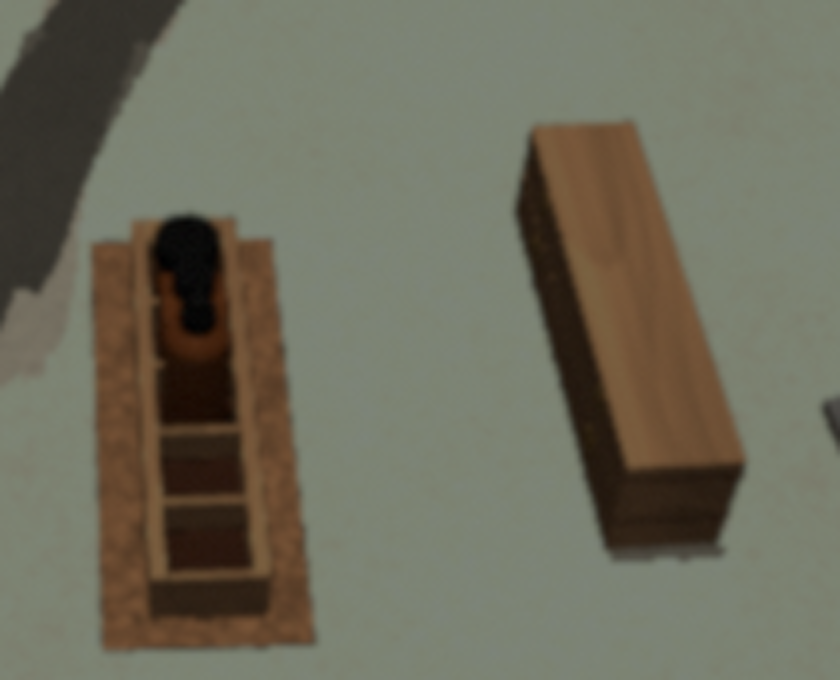

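View pics/t28.png

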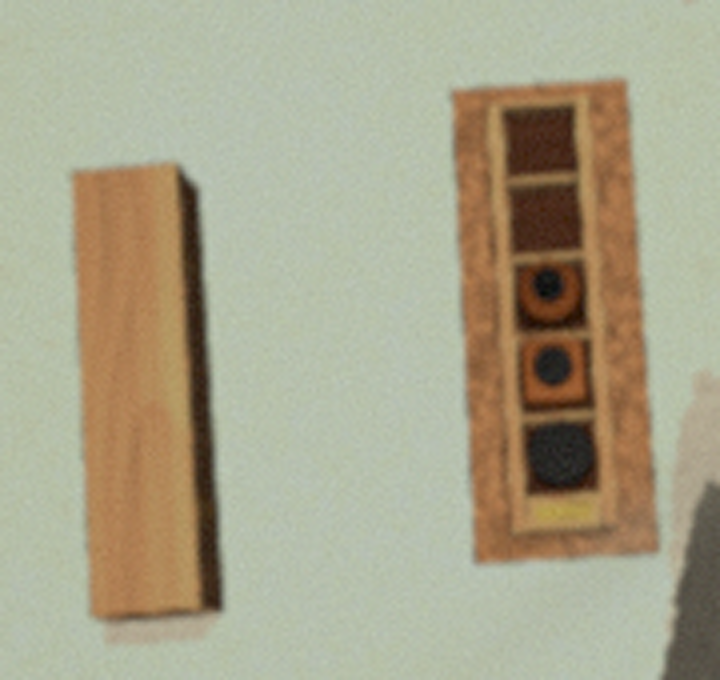

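View pics/scene_end.png

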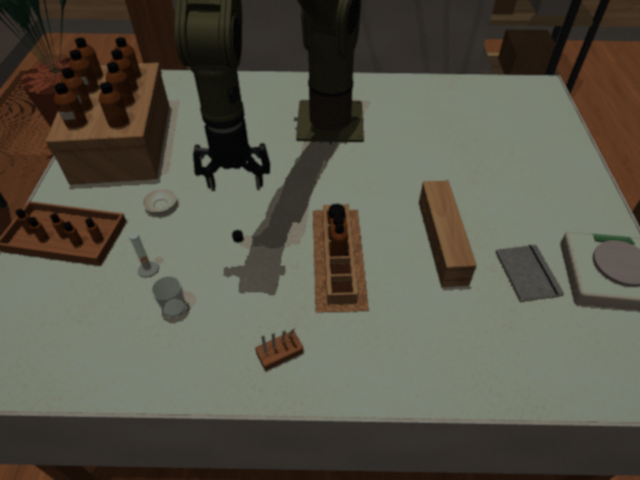

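```bash
python3 -c "
from station import r
r.close_job(); print(r.read_state()['clock'])"
```

```text
the job is handed in; nothing more can be done
the job is handed in; nothing more can be done
```

The job is handed in; it finished at about 54 s of the 210 s allowed, and the hand-in reports no verdict.

**What I did:**
- Lifted the top case off and set it aside, and stood the rack on the cork mat with its thick end towards the robot. Then I put the case back on the bottom case.
- Put the jar in pocket 1, the square bottle in pocket 2 and the dropper bottle in pocket 3. The square bottle had been knocked about 3 cm aside during the run, so I measured it again before gripping it.
- Left pockets 4 and 5 empty. I saw no capped or pump bottle on the free table. The networks' few hits for those two names fell on other things: the stack, the square bottle and the notebook.

**Last checks:**
- **Rack and products:** Both camera views show the three products upright and seated in their own pockets, and the rack flat and lined up on the mat.
- **Case:** The top case looks square on the bottom case. I judged this by eye in the last pictures and did not measure it again.
- **Bystanders:** They look unmoved in the final pictures.
- **Gripper:** It is open and clear of everything, with the wrist force near zero.

**Disagreements:** The two cameras differed by about 4 to 6 mm along x. For the rack and bottle positions I therefore relied on where the gripper closed on each thing. The final network landmarks were within about 2 pixels of the calculated pocket positions, except the square bottle in the top view, which was about 4 pixels off. The networks could not tell the pockets apart.

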